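Wedge the bench block tight in its carrying tray

TASK

Pack the grey bench block so that it cannot shift when its wooden tray is carried: shove it right up against the tray's back and left walls, stand the pale wooden filler that fits into the gap left on its right, and lay the dark wedge in the slot along the tray's front, thick end out through the open left end, and slide it in until it jams tight. Both wooden pieces must stand upright right down on the tray floor; leave the narrower filler, the soldering stand, the flux jar and the tube where they are.

Things in the scene. Friction and masses are not known exactly. Their poses are not given: they have to be found in the camera images.
- tray: shallow wooden tray with brass corners, fixed; outside 170 (x) by 156 (y) mm. Origin: centre of its underside; x points to its back wall (away from the robot, within 0.2 rad), y to its left, z up. Floor at z = 6; walls 10 mm thick, tops at z = 30. Inside x -75..75, y -68..68. The left wall stands only from x = -20 to the back; in front of that it is open; the floor juts out there to y = 123
- tray_gap (a point): centre, on the tray floor, of the 40 mm wide gap (tray y -68..-28) that is left between the right wall and the block once the block is hard against the back and left walls; at tray x = 26, y = -48, z = 6 mm; axes as the tray's
- tray_slot (a point): point on the floor of the slot along the tray's front, under the wedge's centre when all is tight: tray x = -41.4, y = 27, z = 6 mm; axes as the tray's. The slot's back side is the block's front face (tray x = -23 once it is home); its front side is a fixed dark cleat, top at z = 29, whose face slopes from x = -65 at y = 68 to x = -48 at y = -68 (taper 1:8)
- block_center (a point): centre of the loose grey bench block on a black pad, 98 (x) by 96 (y) by 40 (z) mm, about 0.8 kg, lying askew in the tray, its x roughly along the tray's; too wide to grasp. It stands 16 mm above the walls, so its sides can be pushed above them (2 to 6 N slide it). Hard against the back and left walls its centre is at tray x = 26, y = 20, z = 26 mm
- filler_center (a point): centre of the pale wooden filler that fits: 37.5 (x) by 97 (y) by 56 (z) mm, 0.12 kg, standing on a 37.5 by 97 face, which is bevelled 3 mm all round (6 mm high). In the tray it stands on the floor with its long side along the tray's x, beside the block: centre at tray x = 26, y = -48, z = 34 mm, its top 16 mm above the block's
- narrow_filler_center (a point): centre of the other pale wooden filler, 26 (x) by 97 (y) by 56 (z) mm, too narrow for the gap; leave it where it is
- wedge_center (a point): centre of the dark wooden wedge, 178 long (y), 56 high (z) mm, 0.17 kg, standing on its long edge. Tip (-y) 25.8, middle 36.9, butt (+y) 48 mm thick. +x face flat, 18.4 mm from the centre, for the block; -x face slopes 1:8, for the cleat. In the tray its axes are the tray's. Put in 40 mm left of its tight place it has 5 mm of play; pushed at the butt along tray -y it jams at 10 to 20 N and stays
- third_hand: soldering stand, round weighted foot 72 mm across, 124 mm high; origin under its foot; leave it standing where it is
- flux_jar: small glass jar of green flux, 40 mm across, 39 mm high; origin under its foot; leave it standing where it is
- polish_tube: white and blue tube standing on its cap, 30 by 38 mm, 112 mm high; origin under its foot; leave it standing where it is
- fold_lamp_left: fixed white desk lamp on the right, an obstacle: foot 100 by 108 mm, column 254 mm high, its long head leaning up and away to the right above it; origin under its foot

How it is judged:
At the end, for the whole second after the job is handed in: block square against the back (within 2.5 mm) and left wall (4.5 mm); fitting filler upright on the tray floor (within 3 mm) in the gap on its right; wedge upright on the floor in the front slot, within 8 mm of its tight place (about 1 mm of play) (x of block_center in the frame of tray above 0.0235 m and y of block_center in the frame of tray above 0.0155 m and angle between the x axis of block_center and the x axis of tray, either way round below 0.035 rad and x of filler_center in the frame of tray between 0.0225 and 0.029 m and y of filler_center in the frame of tray between -0.052 and -0.044 m and z of each of filler_center, wedge_center in the frame of tray below 0.037 m and angle between each of filler_center, wedge_center's own z axis and vertical below 0.05 rad and x of wedge_center in the frame of tray between -0.045 and -0.0385 m and y of wedge_center in the frame of tray below 0.035 m and angle between the y axis of wedge_center and the y axis of tray, either way round below 0.04 rad); the robot touches nothing.
It fails at once if the narrower filler is moved more than 30 mm (distance of narrow_filler_center from where it was at the start of the episode above 0.03 m).
It fails at once if the soldering stand is moved more than 30 mm or tipped (distance of third_hand from where it was at the start of the episode above 0.03 m or angle between third_hand's own z axis and vertical above 0.5 rad).
It fails at once if the flux jar is moved more than 30 mm or tipped (distance of flux_jar from where it was at the start of the episode above 0.03 m or angle between flux_jar's own z axis and vertical above 0.5 rad).
It fails at once if the tube is moved more than 30 mm or tipped (distance of polish_tube from where it was at the start of the episode above 0.03 m or angle between polish_tube's own z axis and vertical above 0.5 rad).
It also fails if it takes over 67 s, if anything falls off the work surface, if the arm or the gripper's body presses on something with over 40 N, if the wrist force passes 120 N, or if a joint passes its speed limit or range.

ROBOT

A 6-joint arm with a two-finger parallel gripper is mounted at the origin on a cart in front of the work surface, level with it; the furniture and walls round the work are solid. World frame = base frame: x ahead of the robot, y to its left, z up, the work surface at z = 0. Lengths are in m, angles in rad, forces in N, time in s.
With the tool pointing down it reaches from about 0.25 to 0.775 m from the base axis. Payload 4 kg.
Tool frame: the origin (TCP) lies at the very end of the fingers, on their centre line; the grasp point (between the pads) lies 19 mm behind it (robot.hold_point_z is the distance from the TCP to the grasp point, in m); z points along the fingers, y is the line along which they close (so a half turn about z gives the same grasp; the last joint's range is limited). The gripper opens to 94 mm and grips with 3 to 60 N. Pads are 16 mm wide; open, the fingers measure 119 mm over their backs; the gripper's body (75 mm by 177 mm) begins 78 mm behind the grasp point.
Start: joints at [-1.383, 0.087, 1.371, -0, 1.684, -0.103], TCP at [0.158, -0.527, 0.177] pointing down, gripper open.
Joint ranges: [-3.1, 3.1], [-0.76, 2.03], [0.27, 2.55], [-1.08, 4.22], [0.17, 2.65], [-2.57, 2.57]. Speed limits (rad/s): [2.79, 2.79, 3.14, 3.14, 3.14, 3.14].

INTERFACE

Orientations are given as [roll, pitch, yaw] about the fixed x, y, z axes, in that order (R = Rz(yaw) Ry(pitch) Rx(roll)).
In Python, from bench import robot gives the robot as it stands.
- The arm moves only by the tool carry_out, never from a script. Its argument "steps" is a list of rows, each a list of 3 entries, a list of its own where there are three numbers: the shift along the tool's x, y, z in m, then the turn about the tool's z in units of 10 degrees (1.0 is 10 degrees), then the closure, from -1 (fully open) to 1 (shut). In form: [[[tx, ty, tz], roll, jaw], ...]. A call has 1 to 10 rows; each row is the pose to reach, as a shift and turn from the pose commanded when the call began, along the tool's axes at that moment; what a row does not reach only later rows make up. A row lasts 1/8 s, in which the tool goes at most 62.5 mm and 10.7 degrees, less where a joint would pass 70% of its speed; a pose out of reach is approached as far as the arm can. A call with a gripper value outside its range is refused whole. The fingers move at their own pace and stop on an object; the grip force is fixed at half the most. Time passes only in rows, so rows that repeat a pose let the fingers close. It gives the time, the measured TCP pose, the force, the opening and the grip force at its end, in the units of the state.
- robot.get_obs(): the state, without advancing time (a new reading comes with each control period).
- robot.snapshot(name): name is "side" or "top"; returns a dict with "image" (400x640x3 uint8, red, green, blue), "z_map" (400x640 float32, m along the optical axis (not along the pixel's ray), 0 where there is no reading), "mtx" (3x3 intrinsics, pixels), "D" ([k1, k2, p1, p2, k3] as OpenCV has them; the pictures are not rectified), "R" (3x3) and "t" (3): a world point X has camera coordinates R X + t. Camera axes: x right, y down, z forward; pixel columns grow to the right and rows downward; lengths in m; the calibration is good to about 2 mm. A picture is of the moment at which its call begins.
- robot.close_job(): hands the job in; it is judged then, once.
The state is a dict: "time": time; "joint_positions": joint angles; "qvel": joint speeds; "joint_torque": joint torques, N m; "tool_pos": TCP position; "ee_rot": TCP orientation; "wrist_force": force on the tool from outside, world axes, zero at the start; "wrist_torque": the same for the moment, N m; "width": finger opening in m; "finger_force": force on a finger pad.
Only numpy, scipy, OpenCV 4.12 (cv2) and the standard library are available. Lean on these libraries where they do the work, as an engineer would, in place of code of your own. Each camera call takes 0.05 s, during which the arm holds its last target. There are 200 camera calls.

## Working session

There is one attempt and no reset: what is moved stays moved. The work goes in short steps, Python scripts to look and compute and a tool call to move; the robot and the scene stay as the last step left them, time stands still between calls to the robot, and variables do not carry over. Pictures are saved under pics/ and viewed, at most 10 in all, crops included, and the job is handed in when it is done.

Besides the shell and the picture viewer there is one more tool, called after ">>>" as name(argument=value, ...) on one line, values as JSON. carry_out: Moves the arm, as the interface text tells. Its arguments: {"type":"object","properties":{"steps":{"type":"array","items":{"type":"array"}}},"required":["steps"]}

```bash
mkdir -p pics; ls
cat > h.py <<'E'
import numpy as np, cv2
from bench import robot
def snap(n):
    s=robot.snapshot(n); return s
def save(s,f): cv2.imwrite('pics/'+f,s['image'][:,:,::-1])
def cloud(s):
    """world xyz per pixel (400x640x3), nan where no depth"""
    z=s['z_map']; h,w=z.shape
    u,v=np.meshgrid(np.arange(w),np.arange(h))
    p=cv2.undistortPoints(np.stack([u,v],-1).reshape(-1,1,2).astype(np.float64),np.array(s['mtx']),np.array(s['D'])).reshape(h,w,2)
    c=np.dstack([p[...,0]*z,p[...,1]*z,z]).astype(float)
    c[z==0]=np.nan
    return (c-np.array(s['t']))@np.array(s['R'])
E
python3 - <<'E'
from h import *
o=robot.get_obs(); print(o)
for n in('side','top'):
    s=snap(n); save(s,n+'0.png'); np.savez('/tmp/'+n+'0.npz',c=cloud(s),im=s['image'])
    print(n,s['R'],s['t'],s['mtx'],s['D'], (s['z_map']>0).mean())
E
```

```text
pics
{'time': 0.0, 'joint_positions': array([-1.38309056e+00,  8.79365878e-02,  1.37224504e+00, -8.64170594e-06,
        1.68357573e+00, -1.03116292e-01]), 'qvel': array([-0.00098562, -0.00047027,  0.00092856, -0.00128493, -0.00070816,
       -0.00162381]), 'joint_torque': array([-6.57071141e-04, -3.40181851e+01, -3.02430546e+01,  7.17043877e-02,
        3.30597558e-02, -1.57004915e-04]), 'tool_pos': array([ 0.15757761, -0.52631369,  0.17591897]), 'ee_rot': array([-3.13943857e+00, -2.14277271e-04,  2.90820869e-01]), 'wrist_force': array([-0.97713659,  1.06987865,  0.21717643]), 'wrist_torque': array([7.10213695e-05, 1.52499720e-02, 2.72485263e-02]), 'finger_force': 0.0, 'width': 0.09408157397692994}
side [[-0.93412587 -0.35688205  0.00663817]
 [-0.20908352  0.53200651 -0.82052005]
 [ 0.28929733 -0.76785694 -0.5715792 ]] [0.51062319 0.16204978 0.75008498] [[367.0963164    0.         323.24352432]
 [  0.         367.0963164  198.23655396]
 [  0.           0.           1.        ]] [-0.00690517  0.          0.          0.          0.        ] 0.9900625
top [[-0.01399903 -0.99984962 -0.0102357 ]
 [-0.99760775  0.01465924 -0.06755655]
 [ 0.06769644  0.00926549 -0.99766294]] [0.04098059 0.51371907 0.87263047] [[411.47672369   0.         318.69940023]
 [  0.         411.47672369 201.45784237]
 [  0.           0.           1.        ]] [-0.06574156  0.          0.          0.          0.        ] 0.99614453125
```

View pics/top0.png

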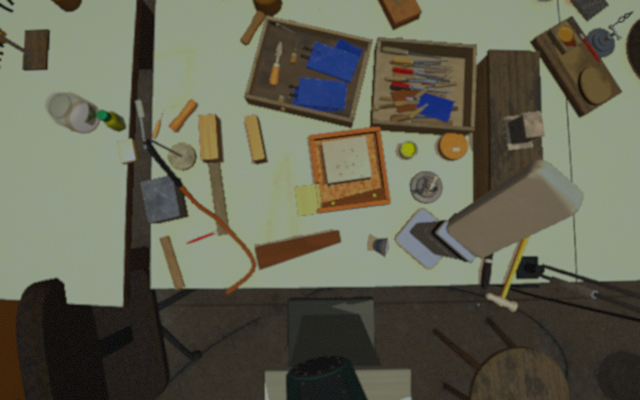

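View pics/side0.png

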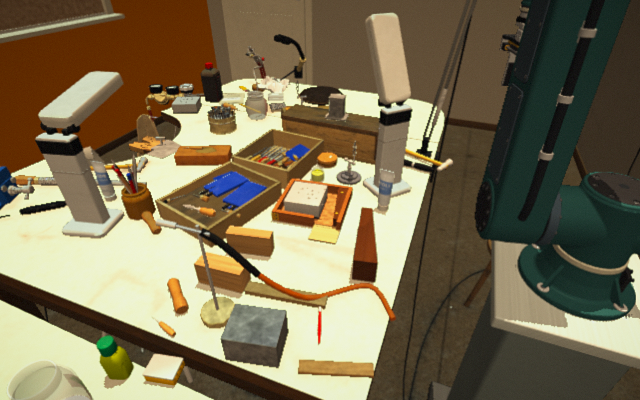

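The top view shows the tray at (348,168) with the block at (346,160), the wedge at (298,248) with its butt on the left, the wide filler at (209,137), the narrow one at (255,138), the stand at (425,186), the jar at (408,150) and the tube at (378,244).

```bash
cat >> h.py <<'E'
def comp(c,seed,zlo,zhi,box):
    """points with z in [zlo,zhi] inside pixel box, component holding seed (u,v)"""
    m=np.zeros(c.shape[:2],np.uint8);u0,v0,u1,v1=box
    m[v0:v1,u0:u1]=1
    with np.errstate(invalid='ignore'): m&=((c[...,2]>zlo)&(c[...,2]<zhi)).astype(np.uint8)
    n,l=cv2.connectedComponents(m,connectivity=4)
    k=l[seed[1],seed[0]]
    return c[l==k] if k else np.zeros((0,3))
def rect(p):
    (cx,cy),(w,h),a=cv2.minAreaRect((p[:,:2]*1000).astype(np.float32))
    return f'c=({cx:.1f},{cy:.1f}) {w:.1f}x{h:.1f} ang={a:.1f} zmed={np.median(p[:,2])*1000:.1f} n={len(p)}'
E
python3 - <<'E'
from h import *
np.set_printoptions(precision=1,suppress=True,linewidth=180)
d=np.load('/tmp/top0.npz');c=d['c']
for nm,(u,v) in dict(block=(346,160),wedge=(298,248),wide=(209,130),narrow=(255,138),table=(290,190),floor=(360,190),jar=(408,150),tube=(378,244),stand=(425,186),cleat=(350,200),juts=(307,200),rwall=(386,180),lamp=(422,240)).items():
    print(nm,c[v,u]*1000)
def r(n,seed,lo,hi,box): print(n,rect(comp(c,seed,lo,hi,box)))
r('block',(346,160),.036,.06,(310,130,385,195))
r('wedge',(298,248),.045,.07,(240,220,350,275))
r('wide',(209,130),.045,.07,(190,100,230,170))
r('narrow',(255,138),.045,.07,(235,100,275,170))
r('tray',(386,180),.015,.037,(300,110,400,220))
r('tray+jut',(386,180),.004,.037,(285,110,400,220))
d2=np.load('/tmp/side0.npz');c2=d2['c']
for nm,(u,v) in dict(block=(305,195),wedge=(365,235),wide=(225,268),narrow=(250,234),jar=(317,172),stand=(348,178),table=(290,260)).items():
    print('side',nm,c2[v,u]*1000)
def r2(n,seed,lo,hi,box): print('side',n,rect(comp(c2,seed,lo,hi,box)))
r2('block',(305,195),.038,.06,(275,175,340,230))
r2('wedge',(365,235),.048,.07,(340,200,385,285))
r2('narrow',(250,234),.048,.07,(215,222,280,260))
r2('wide',(220,262),.048,.07,(185,240,255,295))
im=cv2.resize(d['im'][90:280,140:440],(800,507),interpolation=cv2.INTER_CUBIC)
cv2.imwrite('pics/crop0.png',im[:,:,::-1])
E
```

```text
block [599.1 -25.5  45.9]
wedge [416.3  77.1  56.6]
wide [666.6 263.2  55.8]
narrow [647.5 165.4  55. ]
table [542.   97.1  -1.8]
floor [538.9 -57.3   5.8]
jar [ 623.2 -162.1   22.5]
tube [422.6 -86.   67.2]
stand [ 544.1 -196.9   21.3]
cleat [515.8 -33.5  27. ]
juts [518.7  59.4   5. ]
rwall [ 557.7 -111.7   27.3]
lamp [ 429.  -178.1   57.9]
block c=(601.4,-26.1) 88.6x94.5 ang=7.6 zmed=45.6 n=1858
wedge c=(421.8,79.6) 46.3x181.2 ang=17.5 zmed=55.6 n=1548
wide c=(652.7,265.8) 97.1x38.9 ang=4.4 zmed=55.3 n=857
narrow c=(649.9,168.2) 97.7x26.5 ang=11.0 zmed=55.3 n=580
tray c=(593.0,-52.1) 185.8x199.1 ang=6.3 zmed=29.1 n=1961
tray+jut c=(603.6,-30.3) 211.9x246.9 ang=6.4 zmed=12.0 n=4210
side block [601.1 -15.1  44.3]
side wedge [418.7  90.2  55.2]
side wide [638.8 277.7  54.8]
side narrow [645.  174.8  54.9]
side jar [ 620.8 -144.7   34.4]
side stand [ 540.  -178.1   14. ]
side table [561.  162.5  -1.9]
side block c=(598.3,-25.0) 96.1x96.9 ang=7.5 zmed=44.5 n=828
side wedge c=(416.6,78.9) 46.7x179.7 ang=12.4 zmed=54.5 n=1024
side narrow c=(650.5,170.4) 96.7x28.7 ang=11.2 zmed=54.4 n=458
side wide c=(651.2,268.6) 91.8x38.4 ang=3.5 zmed=54.5 n=589
```

View pics/crop0.png

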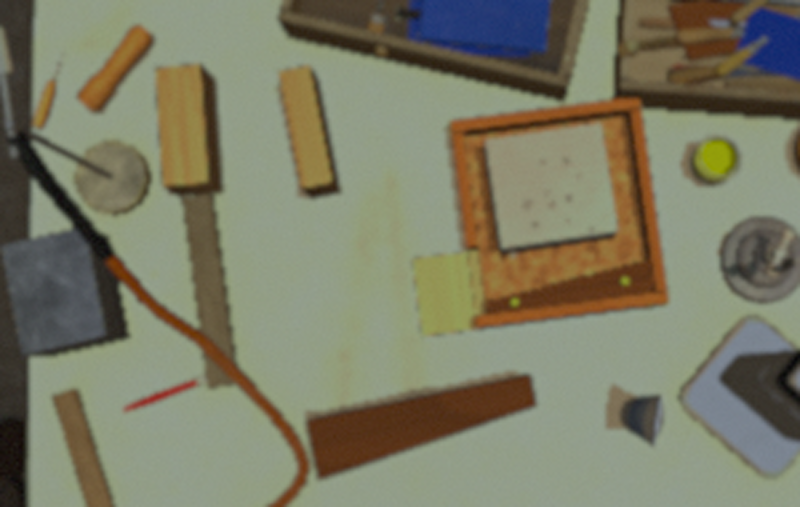

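```bash
cat >> h.py <<'E'
from scipy.optimize import minimize
def fit_tray(c,g=(570,-30,.107)):
    p=c.reshape(-1,3)*1000; p=p[np.isfinite(p).all(1)]
    p=p[(p[:,2]>23)&(p[:,2]<33)&(np.hypot(p[:,0]-g[0],p[:,1]-g[1])<135)]
    def f(q):
        co,si=np.cos(q[2]),np.sin(q[2]); d=p[:,:2]-q[:2]
        x=d[:,0]*co+d[:,1]*si; y=-d[:,0]*si+d[:,1]*co
        # distance to centreline of wall ring (back,right,front,left)
        D=np.min([np.hypot(x-80,np.maximum(abs(y)-78,0)),np.hypot(y+73,np.maximum(abs(x)-85,0)),
          np.hypot(x+80,np.maximum(abs(y)-78,0)),np.hypot(y-73,np.maximum(abs(x-32.5)-52.5,0))],0)
        return np.mean(np.minimum(D,9)**2)
    best=min((minimize(f,[g[0]+a,g[1]+b,g[2]],method='Nelder-Mead',options=dict(initial_simplex=np.array([[g[0]+a,g[1]+b,g[2]],[g[0]+a+6,g[1]+b,g[2]],[g[0]+a,g[1]+b+6,g[2]],[g[0]+a,g[1]+b,g[2]+.05]]))) for a in(-8,0,8) for b in(-8,0,8)),key=lambda r:r.fun)
    return best.x,best.fun,len(p)
def T2w(q,x,y):
    co,si=np.cos(q[2]),np.sin(q[2]); return np.array([q[0]+x*co-y*si,q[1]+x*si+y*co])
def w2T(q,x,y):
    co,si=np.cos(q[2]),np.sin(q[2]); x-=q[0];y-=q[1]; return np.array([x*co+y*si,-x*si+y*co])
E
python3 - <<'E'
from h import *
np.set_printoptions(precision=3,suppress=True,linewidth=180)
for n in('top','side'):
    c=np.load(f'/tmp/{n}0.npz')['c']; q,f,k=fit_tray(c); print(n,q,f,k,'gap',T2w(q,26,-48),'slot',T2w(q,-41.4,27),'block home',T2w(q,26,20))
    print('block in tray', w2T(q,*((601.4,-26.1) if n=='top' else (598.3,-25.0))))
# stand rays: upper parts of objects
c=np.load('/tmp/top0.npz')['c']*1000
m=(c[...,2]>20)&(c[...,0]>330)&(c[...,0]<720)&(c[...,1]>-240)&(c[...,1]<330)
n,l,st,ce=cv2.connectedComponentsWithStats(m.astype(np.uint8))
for i in range(1,n):
    if st[i,4]>15:
        p=c[l==i]; print(i,st[i,:5],np.percentile(p,[1,99],axis=0).round().tolist())
for n in('side','top'):
    pass
o=robot.get_obs()
E
```

```text
top [584.334 -31.768   0.108] 32.21052118723357 1952 gap [615.336 -76.699] slot [540.274  -9.368] block home [608.036  -9.092]
block in tray [17.576  3.803]
side [584.412 -29.377   0.108] 39.366759224120614 1154 gap [615.42  -74.305] slot [540.35   -6.983] block home [608.112  -6.699]
block in tray [14.278  2.859]
1 [278 103  80  23 909] [[680.0, -47.0, 21.0], [720.0, 112.0, 54.0]]
2 [ 308  102  141  111 3456] [[495.0, -237.0, 22.0], [719.0, 49.0, 79.0]]
5 [ 198  114   25   49 1012] [[604.0, 243.0, 22.0], [700.0, 286.0, 59.0]]
6 [245 114  22  49 663] [[601.0, 147.0, 22.0], [697.0, 185.0, 59.0]]
9 [ 322  136   50   51 1907] [[554.0, -74.0, 27.0], [646.0, 23.0, 49.0]]
10 [439 136   5  19  66] [[614.0, -240.0, 20.0], [652.0, -230.0, 26.0]]
11 [399 140  19  19 278] [[606.0, -179.0, 21.0], [644.0, -144.0, 40.0]]
12 [150 143  70  79 582] [[479.0, 252.0, 22.0], [607.0, 329.0, 194.0]]
13 [ 410  160  136  103 6122] [[401.0, -239.0, 39.0], [527.0, -161.0, 424.0]]
14 [423 176  17  18 144] [[525.0, -214.0, 21.0], [561.0, -192.0, 124.0]]
16 [176 202  10  15 113] [[486.0, 323.0, 20.0], [516.0, 330.0, 61.0]]
18 [ 255  230   86   40 1555] [[378.0, -6.0, 52.0], [448.0, 163.0, 59.0]]
19 [373 238  16  19 220] [[402.0, -104.0, 24.0], [435.0, -81.0, 113.0]]
```

Run:
```python
from h import *
np.set_printoptions(precision=0,suppress=True,linewidth=200)
P=[]
for n in('top','side'):
    c=np.load(f'/tmp/{n}0.npz')['c'].reshape(-1,3)*1000; P.append(c[np.isfinite(c).all(1)])
p=np.vstack(P)
def b(nm,x0,x1,y0,y1,z0,z1=900):
    m=(p[:,0]>x0)&(p[:,0]<x1)&(p[:,1]>y0)&(p[:,1]<y1)&(p[:,2]>z0)&(p[:,2]<z1)
    print(nm,m.sum(),np.percentile(p[m],[1,50,99],axis=0).tolist() if m.sum() else '')
for z in(60,110,160,210,260,310,360,410,460): b('lamp z%d'%z,340,620,-420,-110,z,z+50)
b('cart',80,330,-150,150,-150); b('cart2',60,330,-450,-150,-150); 
for z in(60,90,120,150,180): b('left z%d'%z,380,760,200,420,z,z+30)
for z in(5,30): b('hose z%d'%z,360,440,150,260,z,z+25)
b('high middle',340,780,-140,200,70)
```

```text
lamp z60 2020 [[350.63688903094027, -416.7597749047921, 60.45804364663299], [528.3945090560035, -304.9208432046085, 86.94166105176078], [617.4259268122231, -159.52813260205244, 109.92662441755544]]
lamp z110 2996 [[343.3023633325017, -419.081582185569, 110.09606306137212], [568.2007264195814, -334.161279557341, 113.06765465952779], [618.95784067311, -159.81755696335762, 158.33694337833515]]
lamp z160 905 [[396.1178350595394, -378.64398110252137, 160.5906567792607], [433.8635961140308, -179.82041618924862, 182.1634419247805], [618.8530712735416, -157.56950701690116, 209.39905911204724]]
lamp z210 1344 [[398.0021389969493, -221.3548530652912, 210.98650842581142], [432.18449275863003, -183.6676963594889, 230.29038498969726], [475.00211424457683, -158.40231970211823, 259.4736839791318]]
lamp z260 2176 [[410.34195575531294, -234.75740626305492, 260.524785191957], [444.48723753483443, -197.57831976521376, 286.0659099459592], [489.82724023119624, -170.08205434799214, 309.59075497078675]]
lamp z310 2576 [[430.01379383363326, -252.20346429419567, 310.5563315633874], [463.9082890593271, -215.4
[... 1758 characters left out ...]
.0019534017458, 340.7430389261133, 201.10846094920976], [684.6420810471351, 354.14218688941145, 209.68028020269782]]
hose z5 695 [[361.6066602196415, 160.1436791438076, 5.266338989645392], [400.645235769171, 184.19660026339736, 11.245664285389092], [439.61404242401005, 221.8500494756031, 28.97086822962887]]
hose z30 369 [[374.3812482197775, 150.89712266892838, 30.41502699817897], [399.4769514168367, 162.61873411485547, 50.284513665207776], [421.6302226375176, 169.23875660423482, 54.96585388825753]]
high middle 464 [[401.2109742354044, -103.96070154322419, 70.54869887795665], [421.50886479024064, -91.21365332975904, 87.6242632712345], [708.53781776978, -78.65920916237212, 112.72291809493288]]
```

Run:
```python
from h import *
np.set_printoptions(precision=0,suppress=True,linewidth=200)
for n in('top','side'):
    c=np.load(f'/tmp/{n}0.npz')['c'].reshape(-1,3)*1000; p=c[np.isfinite(c).all(1)]
    for x in range(520,741,20):
        m=(p[:,0]>=x)&(p[:,0]<x+20)&(p[:,1]>200)&(p[:,1]<400)&(p[:,2]>75)
        if m.sum()>2: print(n,x,m.sum(),'y',np.percentile(p[m,1],[1,5,50,99]),'z',np.percentile(p[m,2],[1,50,99]))
s=cv2.imread('pics/side0.png')[200:340,120:290]
cv2.imwrite('pics/crop1.png',cv2.resize(s,None,fx=4,fy=4,interpolation=cv2.INTER_CUBIC))
```

```text
top 520 76 y [291. 292. 298. 308.] z [ 76.  90. 105.]
top 540 97 y [300. 301. 307. 316.] z [ 99. 119. 137.]
top 560 112 y [308. 310. 316. 326.] z [127. 151. 168.]
top 580 126 y [316. 317. 325. 336.] z [158. 180. 195.]
top 600 150 y [326. 327. 335. 340.] z [ 80. 195. 208.]
top 620 59 y [333. 334. 337. 343.] z [ 78. 201. 210.]
top 640 44 y [339. 340. 343. 347.] z [201. 205. 210.]
top 660 75 y [340. 340. 346. 353.] z [202. 208. 212.]
top 680 16 y [344. 345. 347. 353.] z [207. 210. 212.]
side 520 110 y [294. 297. 304. 311.] z [ 75.  89. 102.]
side 540 152 y [305. 308. 315. 321.] z [ 99. 117. 134.]
side 560 182 y [313. 316. 323. 330.] z [126. 148. 166.]
side 580 175 y [323. 325. 332. 339.] z [157. 177. 192.]
side 600 190 y [331. 334. 340. 344.] z [ 79. 193. 206.]
side 620 204 y [336. 337. 341. 345.] z [ 78. 161. 209.]
side 640 61 y [340. 343. 347. 350.] z [199. 203. 207.]
side 660 95 y [342. 345. 350. 354.] z [200. 207. 210.]
side 680 29 y [347. 348. 353. 356.] z [203. 209. 211.]
```

View pics/crop1.png

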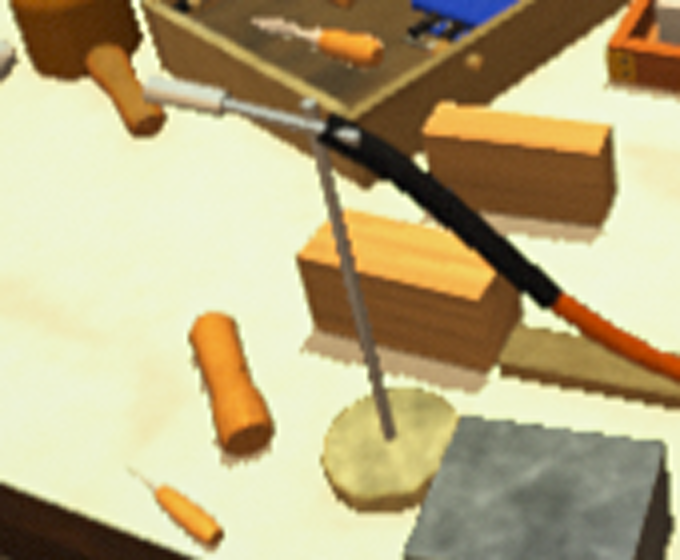

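```bash
cat >> h.py <<'E'
def rel(wps,pose=None):
    """print tool-frame shift (m) and turn (10deg) for world waypoints (x,y,z mm,yaw rad)"""
    o=robot.get_obs()
    p=np.array(o['tool_pos'])*1000 if pose is None else np.array(pose[:3]); yaw=o['ee_rot'][2] if pose is None else pose[3]
    print('t',round(float(o['time']),2),'at',(o['tool_pos']*1000).round(1),'yaw',round(float(o['ee_rot'][2]),3),'F',np.round(o['wrist_force'],1),'w',round(o['width']*1000,1))
    co,si=np.cos(yaw),np.sin(yaw)
    for w in wps:
        d=np.array(w[:3])-p
        print([round(float(v)/1000,4) for v in (d[0]*co+d[1]*si, d[0]*si-d[1]*co, -d[2])], round(float(np.degrees(yaw-w[3])/10),3))
E
python3 - <<'E'
from h import *
q=np.array([584.4,-30.8,.108])
a=T2w(q,-58,6)
rel([(150,-300,220,.2),(260,-130,220,.108),(400,-30,200,.108),(*a,120,.108),(*a,38,.108)])
E
```

```text
t 0.1 at [ 157.6 -526.4  176.1] yaw 0.291 F [0.1 0.1 0.7] w 94.2
[0.0576, -0.2191, -0.0439] 0.52
[0.2118, -0.3504, -0.0439] 1.047
[0.3746, -0.406, -0.0239] 1.047
[0.495, -0.3689, 0.0561] 1.047
[0.495, -0.3689, 0.1381] 1.047
```

>>> carry_out(steps=[[[0.058,-0.219,-0.044],0.5,1],[[0.058,-0.219,-0.044],0.5,1],[[0.058,-0.219,-0.044],0.5,1],[[0.058,-0.219,-0.044],0.5,1],[[0.1,-0.255,-0.044],1.05,1],[[0.15,-0.3,-0.044],1.05,1],[[0.21,-0.35,-0.044],1.05,1],[[0.25,-0.365,-0.044],1.05,1],[[0.31,-0.385,-0.035],1.05,1],[[0.37,-0.405,-0.024],1.05,1]])

```text
time: 1.35
tool_pos: [0.3949, -0.0327, 0.2016]
ee_rot: [3.14, -0.001, 0.109]
wrist_force: [0.4, -0.7, 0.3]
width: 0.0005
finger_force: 0.0
```

Run:
```python
from h import *
q=np.array([584.4,-30.8,.108])
a=T2w(q,-58,6)
rel([(*a,120,.108),(*a,38,.108),(*T2w(q,-40,6),38,.108)])
s=snap('top'); save(s,'top1.png'); print(fit_tray(cloud(s)))
```

```text
t 1.35 at [394.9 -32.7 201.6] yaw 0.109 F [ 0.4 -0.7  0.3] w 0.5
[0.1305, 0.0126, 0.0816] 0.005
[0.1305, 0.0126, 0.1636] 0.005
[0.1485, 0.0126, 0.1636] 0.005
(array([ 5.84290096e+02, -3.17557229e+01,  1.06808971e-01]), np.float64(32.292736149705796), 1946)
```

>>> carry_out(steps=[[[0.06,0.006,0.03],0,1],[[0.12,0.012,0.07],0,1],[[0.13,0.012,0.12],0,1],[[0.13,0.012,0.163],0,1],[[0.142,0.012,0.163],0,1],[[0.147,0.012,0.163],0,1],[[0.15,0.012,0.163],0,1],[[0.152,0.012,0.163],0,1],[[0.154,0.012,0.163],0,1],[[0.154,0.012,0.163],0,1]])

```text
time: 2.65
tool_pos: [0.5482, -0.03, 0.039]
ee_rot: [3.141, -0.001, 0.108]
wrist_force: [0.0, 0.1, -0.7]
width: 0.0005
finger_force: 0.0
```

>>> carry_out(steps=[[[0.002,0,0],0,1],[[0.004,0,0],0,1],[[0.005,0,0],0,1],[[0.006,0,0],0,1],[[0.007,0,0],0,1],[[0.008,0,0],0,1]])

```text
time: 3.4
tool_pos: [0.556, -0.0292, 0.0386]
ee_rot: [3.141, 0.0, 0.108]
wrist_force: [-0.9, 0.9, 0.6]
width: 0.0001
finger_force: 0.0
```

Run:
```python
from h import *
rel([])
s=snap('side'); c=cloud(s); print(rect(comp(c,(305,195),.038,.06,(275,175,340,230))))
np.savez('/tmp/side1.npz',c=c)
```

```text
t 3.4 at [556.  -29.2  38.6] yaw 0.108 F [-0.9  0.9  0.6] w 0.1
c=(598.5,-25.0) 96.4x97.1 ang=7.6 zmed=44.7 n=799
```

Run:
```python
from h import *
s=snap('side'); im=s['image'][150:260,240:400]
cv2.imwrite('pics/c2.png',cv2.resize(im,None,fx=5,fy=5,interpolation=cv2.INTER_CUBIC)[:,:,::-1])
```

```text
(no output)
```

View pics/c2.png

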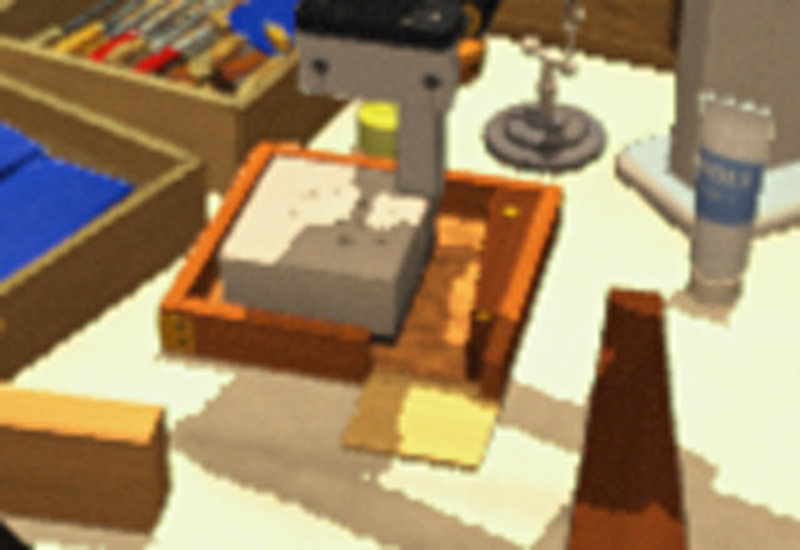

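The view shows the finger bottom at about (420,195) of the crop, at the block's far front corner, so I check it against the projected TCP.

Run:
```python
from h import *
np.set_printoptions(precision=1,suppress=True)
o=robot.get_obs(); P=np.array([o['tool_pos'],o['tool_pos']+[0,0,.02],[.5985,-.025,.046],[.5845,-.031,.03]])
for n in('side','top'):
    s=snap(n); uv,_=cv2.projectPoints(P,cv2.Rodrigues(s['R'])[0],s['t'],s['mtx'],s['D']); print(n,uv[:,0])
    c=cloud(s)*1000
    if n=='side':
        print('finger px', [c[150+v//5,240+u//5] for u,v in((415,170),(425,190),(420,130),(400,235),(430,215))])
        print('crop', ((uv[:,0]-[240,150])*5))
        print('frontface z20-40:', )
        m=(c[...,2]>34)&(c[...,2]<41)&(abs(c[...,1]+25)<70)&(c[...,0]<600)&(c[...,0]>500); print(np.percentile(c[m],[5,50,95],axis=0))
```

```text
side [[324.  197.7]
 [324.1 191. ]
 [307.5 192.6]
 [313.7 197.7]]
finger px [array([554.3, -16.8,  86.6]), array([549.3, -17.3,  76.2]), array([551.4, -15.4, 110.3]), array([564. , -22.3,  43. ]), array([563.9, -64.7,  28.3])]
crop [[420.  238.4]
 [420.3 204.9]
 [337.6 212.9]
 [368.4 238.7]]
frontface z20-40:
[[554.1 -50.9  34.4]
 [564.2  17.6  37.6]
 [595.3  22.2  40.5]]
top [[347.9 180.7]
 [348.5 179.5]
 [345.8 160.3]
 [348.3 168. ]]
```

Run:
```python
from h import *
np.set_printoptions(precision=1,suppress=True)
for n,c in(('0',np.load('/tmp/top0.npz')['c']*1000),('now',cloud(snap('top'))*1000)):
    print(n)
    for u in (325,335,347,355,365): print(u,[(v,c[v,u].round(0).tolist()) for v in (134,136,138,140,142,174,176,178,180,182,184,186)])
```

```text
0
325 [(134, [659.0, 18.0, 31.0]), (136, [655.0, 18.0, 28.0]), (138, [653.0, 18.0, 19.0]), (140, [651.0, 18.0, 6.0]), (142, [638.0, 18.0, 47.0]), (174, [575.0, 19.0, 7.0]), (176, [571.0, 19.0, 5.0]), (178, [566.0, 19.0, 7.0]), (180, [562.0, 19.0, 6.0]), (182, [558.0, 19.0, 5.0]), (184, [553.0, 19.0, 6.0]), (186, [549.0, 19.0, 4.0])]
335 [(134, [659.0, -4.0, 30.0]), (136, [656.0, -4.0, 24.0]), (138, [656.0, -4.0, 5.0]), (140, [643.0, -3.0, 44.0]), (142, [639.0, -3.0, 42.0]), (174, [570.0, -2.0, 46.0]), (176, [566.0, -2.0, 45.0]), (178, [561.0, -2.0, 44.0]), (180, [557.0, -2.0, 47.0]), (182, [554.0, -2.0, 36.0]), (184, [553.0, -3.0, 7.0]), (186, [549.0, -3.0, 6.0])]
347 [(134, [659.0, -30.0, 29.0]), (136, [659.0, -31.0, 9.0]), (138, [655.0, -31.0, 5.0]), (140, [642.0, -28.0, 46.0]), (142, [638.0, -28.0, 46.0]), (174, [570.0, -27.0, 45.0]), (176, [565.0, -27.0, 44.0]), (178, [561.0, -27.0, 44.0]), (180, [557.0, -27.0, 42.0]), (182, [556.0, -29.0, 13.0]), (184, [552.0, -29.0, 9.0]), (186, [548.0, -29.0, 3.0])]
355 [(134, [661.0, -48.0, 20.0]), (136, [660.0, -49.0, 4.0]), (138, [646.0, -4
[... 1699 characters left out ...]
.0]), (136, [557.0, -12.0, 456.0]), (138, [554.0, -11.0, 458.0]), (140, [552.0, -12.0, 456.0]), (142, [550.0, -12.0, 455.0]), (174, [518.0, -13.0, 424.0]), (176, [522.0, -17.0, 382.0]), (178, [519.0, -17.0, 378.0]), (180, [521.0, -20.0, 342.0]), (182, [521.0, -22.0, 320.0]), (184, [520.0, -23.0, 302.0]), (186, [518.0, -24.0, 288.0])]
365 [(134, [559.0, -23.0, 456.0]), (136, [556.0, -23.0, 456.0]), (138, [554.0, -23.0, 457.0]), (140, [552.0, -23.0, 458.0]), (142, [550.0, -23.0, 455.0]), (174, [518.0, -25.0, 429.0]), (176, [516.0, -25.0, 424.0]), (178, [519.0, -30.0, 380.0]), (180, [517.0, -30.0, 378.0]), (182, [520.0, -35.0, 324.0]), (184, [520.0, -38.0, 301.0]), (186, [521.0, -42.0, 262.0])]
```

>>> carry_out(steps=[[[0.002,0,0],0,1],[[0.004,0,0],0,1],[[0.006,0,0],0,1]])

```text
time: 4.03
tool_pos: [0.5621, -0.0285, 0.0386]
ee_rot: [3.142, -0.0, 0.108]
wrist_force: [-0.4, 0.6, -0.4]
width: 0.0007
finger_force: 0.0
```

Run:
```python
from h import *
np.set_printoptions(precision=1,suppress=True)
rel([])
s=snap('side');c=cloud(s);c0=np.load('/tmp/side0.npz')['c'];im=s['image'];im0=np.load('/tmp/side0.npz')['im']
for n,c in(('0',c0),('now',c)): print(n,[(u,(c[195,u]*1000).round(0).tolist()) for u in range(276,336,3)])
```

```text
t 4.03 at [562.1 -28.5  38.6] yaw 0.108 F [-0.4  0.6 -0.4] w 0.7
0 [(276, [686.0, -20.0, 20.0]), (279, [684.0, -32.0, 13.0]), (282, [665.0, -14.0, 29.0]), (285, [658.0, -17.0, 29.0]), (288, [640.0, 1.0, 45.0]), (291, [634.0, -3.0, 44.0]), (294, [626.0, -4.0, 45.0]), (297, [619.0, -7.0, 45.0]), (300, [612.0, -9.0, 46.0]), (303, [605.0, -11.0, 46.0]), (306, [599.0, -16.0, 44.0]), (309, [591.0, -18.0, 45.0]), (312, [585.0, -21.0, 45.0]), (315, [578.0, -23.0, 45.0]), (318, [571.0, -26.0, 45.0]), (321, [564.0, -30.0, 44.0]), (324, [561.0, -42.0, 37.0]), (327, [565.0, -74.0, 16.0]), (330, [562.0, -91.0, 6.0]), (333, [556.0, -98.0, 3.0])]
now [(276, [685.0, -18.0, 21.0]), (279, [683.0, -31.0, 14.0]), (282, [665.0, -14.0, 29.0]), (285, [659.0, -19.0, 27.0]), (288, [640.0, 0.0, 44.0]), (291, [634.0, -4.0, 43.0]), (294, [626.0, -4.0, 45.0]), (297, [619.0, -7.0, 45.0]), (300, [612.0, -9.0, 46.0]), (303, [605.0, -11.0, 46.0]), (306, [599.0, -16.0, 44.0]), (309, [592.0, -20.0, 43.0]), (312, [584.0, -19.0, 46.0]), (315, [578.0, -25.0, 44.0]), (318, [571.0, -27.0, 45.0]), (321, [564.0, -30.0, 44.0]), (324, [560.0, -40.0, 39.0]), (327, [565.0, -74.0, 16.0]), (330, [563.0, -93.0, 5.0]), (333, [555.0, -96.0, 4.0])]
```

Run:
```python
from h import *
print([a for a in dir(robot) if a[0]!='_'], robot.hold_point_z)
s=snap('side');im=s['image'][150:230,270:370].copy()
o=robot.get_obs()
im=cv2.resize(im,None,fx=8,fy=7.5,interpolation=cv2.INTER_CUBIC)[:,:,::-1].copy()
for dz in(0,.02,.04,.06):
    uv,_=cv2.projectPoints(np.array([o['tool_pos']+[0,0,dz]]),cv2.Rodrigues(s['R'])[0],s['t'],s['mtx'],s['D'])
    u,v=(uv[0,0]-[270,150])*[8,7.5]; cv2.circle(im,(int(u),int(v)),4,(0,0,255),-1); print(u,v)
cv2.imwrite('pics/c3.png',im)
```

```text
['IKError', 'close_job', 'get_obs', 'hold_point_z', 'snapshot'] 0.0188
412.88524930884523 354.79313967695674
413.1522561381503 304.56423166221384
413.4261828431677 253.0453357943729
413.7072978134265 200.18688824928654
```

View pics/c3.png

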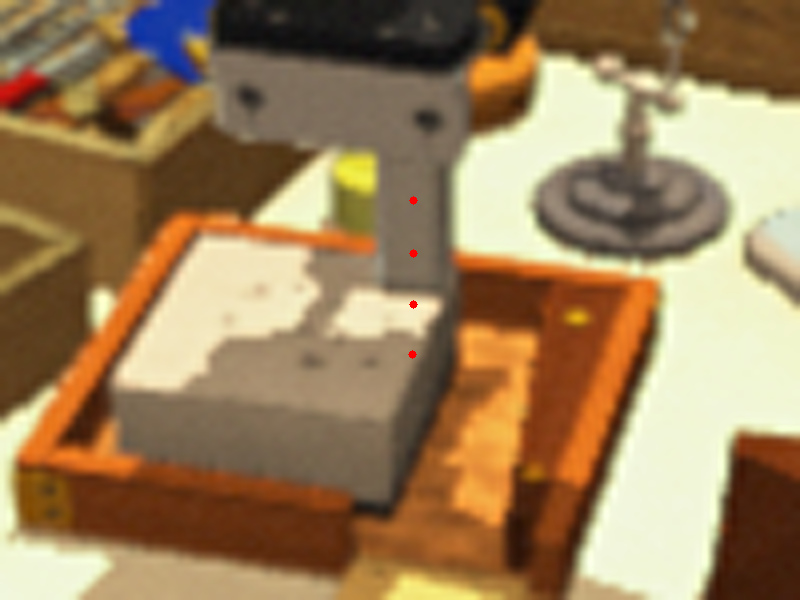

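The picture shows the finger's bottom at about (415,285), well above where the TCP should project (413,355). I check with the depth map.

Run:
```python
from h import *
np.set_printoptions(precision=0,suppress=True)
rel([])
for n in('side','top'):
    s=snap(n);c=cloud(s)*1000
    if n=='side':
        for v in range(150,202,2): print(v,[c[v,u].round(0).tolist() for u in (319,322,325,310)])
```

```text
t 4.12 at [562. -28.  39.] yaw 0.108 F [ 0. -1. -0.] w 0.3
150 [[542.0, 41.0, 207.0], [538.0, 35.0, 205.0], [531.0, 34.0, 206.0], [560.0, 46.0, 206.0]]
152 [[540.0, 45.0, 205.0], [534.0, 45.0, 206.0], [528.0, 43.0, 206.0], [557.0, 52.0, 205.0]]
154 [[537.0, 52.0, 204.0], [531.0, 52.0, 206.0], [526.0, 49.0, 205.0], [554.0, 60.0, 205.0]]
156 [[535.0, 57.0, 203.0], [529.0, 57.0, 204.0], [523.0, 56.0, 204.0], [555.0, 59.0, 200.0]]
158 [[535.0, 58.0, 198.0], [529.0, 57.0, 199.0], [522.0, 58.0, 201.0], [555.0, 58.0, 195.0]]
160 [[536.0, 56.0, 193.0], [529.0, 58.0, 195.0], [523.0, 54.0, 194.0], [555.0, 58.0, 190.0]]
162 [[536.0, 55.0, 188.0], [530.0, 55.0, 189.0], [524.0, 54.0, 189.0], [557.0, 54.0, 183.0]]
164 [[538.0, 50.0, 180.0], [531.0, 50.0, 181.0], [526.0, 47.0, 181.0], [557.0, 53.0, 177.0]]
166 [[538.0, 51.0, 175.0], [532.0, 49.0, 176.0], [526.0, 47.0, 176.0], [558.0, 52.0, 172.0]]
168 [[538.0, 52.0, 171.0], [532.0, 49.0, 171.0], [526.0, 47.0, 171.0], [558.0, 52.0, 167.0]]
170 [[538.0, 50.0, 165.0], [532.0, 48.0, 166.0], [525.0, 50.0, 168.0], [666.0, -200.0, 1.0]]
172 [[565.0, -17.0
[... 690 characters left out ...]
, 80.0], [552.0, -24.0, 77.0], [605.0, -56.0, 46.0]]
188 [[565.0, -19.0, 71.0], [556.0, -16.0, 75.0], [552.0, -24.0, 71.0], [601.0, -47.0, 45.0]]
190 [[576.0, -46.0, 46.0], [571.0, -53.0, 43.0], [563.0, -54.0, 45.0], [598.0, -40.0, 44.0]]
192 [[573.0, -39.0, 45.0], [566.0, -42.0, 45.0], [561.0, -49.0, 42.0], [594.0, -30.0, 46.0]]
194 [[570.0, -31.0, 45.0], [563.0, -35.0, 44.0], [562.0, -53.0, 33.0], [591.0, -23.0, 45.0]]
196 [[567.0, -23.0, 45.0], [560.0, -26.0, 45.0], [561.0, -50.0, 29.0], [588.0, -15.0, 45.0]]
198 [[564.0, -15.0, 45.0], [557.0, -18.0, 45.0], [562.0, -54.0, 20.0], [584.0, -6.0, 46.0]]
200 [[560.0, -5.0, 46.0], [558.0, -19.0, 38.0], [562.0, -53.0, 14.0], [581.0, -0.0, 44.0]]
```

>>> carry_out(steps=[[[-0.03,0,0],0,1],[[-0.037,0,0.01],0,1],[[-0.037,0,0.028],0,1],[[-0.037,0,0.03],0,1]])

```text
time: 4.72
tool_pos: [0.5238, -0.0322, 0.006]
ee_rot: [-3.14, 0.004, 0.108]
wrist_force: [-0.6, 0.2, -0.1]
width: 0.0006
finger_force: 0.0
```

Run:
```python
from h import *
np.set_printoptions(precision=0,suppress=True)
rel([])
s=snap('side');c=cloud(s)*1000
m=(c[...,0]>495)&(c[...,0]<545)&(c[...,1]>-50)&(c[...,1]<0)&(c[...,2]>31)
m[:, :]&=True
p=c[m]; print(len(p),np.percentile(p,[1,5,50,95],axis=0))
for a in range(30,80,5):
    k=(p[:,2]>=a)&(p[:,2]<a+5); print(a,k.sum(),p[k,:2].min(0) if k.any() else '',p[k,:2].max(0) if k.any() else '')
```

```text
t 4.72 at [524. -32.   6.] yaw 0.108 F [-1.  0. -0.] w 0.6
949 [[495. -45.  41.]
 [496. -35.  53.]
 [505.  -6. 256.]
 [542.  -0. 331.]]
30 2 [500. -20.] [500. -10.]
35 6 [513. -40.] [525. -23.]
40 13 [513. -37.] [532. -19.]
45 17 [513. -40.] [532. -19.]
50 17 [513. -38.] [532. -18.]
55 16 [513. -35.] [533. -17.]
60 15 [513. -36.] [531. -17.]
65 15 [513. -35.] [531. -17.]
70 18 [513. -35.] [530. -18.]
75 12 [513. -23.] [529. -17.]
```

>>> carry_out(steps=[[[0.008,0,0],0,1],[[0.014,0,0],0,1],[[0.017,0,0],0,1],[[0.019,0,0],0,1],[[0.021,0,0],0,1],[[0.023,0,0],0,1],[[0.025,0,0],0,1],[[0.026,0,0],0,1]])

```text
time: 5.78
tool_pos: [0.551, -0.0297, 0.0086]
ee_rot: [3.141, 0.0, 0.108]
wrist_force: [-2.8, 0.1, 2.1]
width: 0.0006
finger_force: 1.6
```

Contact. Pushing on to the wall.

>>> carry_out(steps=[[[0.001,0,0],0,1],[[0.002,0,0],0,1],[[0.003,0,0],0,1],[[0.004,0,0],0,1],[[0.005,0,0],0,1],[[0.006,0,0],0,1]])

```text
time: 6.52
tool_pos: [0.5515, -0.03, 0.0086]
ee_rot: [3.141, 0.012, 0.108]
wrist_force: [-17.2, -2.7, 12.2]
width: 0.0004
finger_force: 8.7
```

Run:
```python
from h import *
q=np.array([584,-30.8,.108])
rel([(*T2w(q,-45,2),40,.108),(*T2w(q,24,-72),45,.108),(*T2w(q,24,-72),8,.108),(*T2w(q,24,-60),8,.108),(*T2w(q,24,-42),8,.108)],pose=(557.2,-29.4,8.6,.108))
```

```text
t 6.53 at [551.5 -30.    8.6] yaw 0.108 F [-17.2  -2.7  12.2] w 0.4
[-0.0185, 0.0023, -0.0314] 0.0
[0.0505, 0.0763, -0.0364] 0.0
[0.0505, 0.0763, 0.0006] 0.0
[0.0505, 0.0643, 0.0006] 0.0
[0.0505, 0.0463, 0.0006] 0.0
```

>>> carry_out(steps=[[[-0.018,0,0],0,1],[[-0.018,0.02,-0.036],0,1],[[0,0.076,-0.045],0,1],[[0.05,0.076,-0.045],0,1],[[0.05,0.076,-0.02],0,1],[[0.05,0.076,0],0,1],[[0.05,0.066,0],0,1],[[0.05,0.06,0],0,1],[[0.05,0.056,0],0,1],[[0.05,0.056,0],0,1]])

```text
time: 7.78
tool_pos: [0.6135, -0.0793, 0.0104]
ee_rot: [3.14, -0.003, 0.108]
wrist_force: [-0.6, -2.0, 3.1]
width: 0.0005
finger_force: 1.6
```

Run:
```python
from h import *
rel([])
s=snap('side'); c=cloud(s); print(rect(comp(c,(300,195),.038,.06,(270,175,340,230))), fit_tray(c))
save(s,'s4.png')
```

```text
t 7.78 at [613.5 -79.3  10.4] yaw 0.108 F [-0.6 -2.   3.1] w 0.5
c=(613.5,-29.2) 93.9x119.0 ang=9.6 zmed=44.6 n=886 (array([ 5.86027080e+02, -2.91717542e+01,  1.18690478e-01]), np.float64(40.23791581657853), 1041)
```

>>> carry_out(steps=[[[0,-0.002,0],0,1],[[0,-0.004,0],0,1],[[0,-0.006,0],0,1],[[0,-0.008,0],0,1],[[0,-0.01,0],0,1],[[0,-0.011,0],0,1],[[0,-0.012,0],0,1],[[0,-0.013,0],0,1]])

```text
time: 8.82
tool_pos: [0.6123, -0.0683, 0.0103]
ee_rot: [3.138, -0.002, 0.107]
wrist_force: [0.0, -5.6, 5.3]
width: 0.0003
finger_force: 3.9
```

>>> carry_out(steps=[[[0,-0.002,0],0,1],[[0,-0.004,0],0,1],[[0,-0.006,0],0,1],[[0,-0.007,0],0,1]])

```text
time: 9.32
tool_pos: [0.6121, -0.0668, 0.0104]
ee_rot: [3.128, -0.003, 0.106]
wrist_force: [-0.1, -16.6, 3.3]
width: 0.0004
finger_force: 7.3
```

Run:
```python
from h import *
q=np.array([583.5,-29.4,.108])
rel([(*T2w(q,26,-55),10,.108),(*T2w(q,26,-55),45,.108),(*T2w(q,-52,12),45,.108),(*T2w(q,-52,12),9,.108),(*T2w(q,-36,12),9,.108)],pose=(612.1,-61.5,10.3,.107))
```

```text
t 9.32 at [612.1 -66.8  10.4] yaw 0.106 F [ -0.1 -16.6   3.3] w 0.4
[0.001, 0.02, 0.0003] -0.006
[0.001, 0.02, -0.0347] -0.006
[-0.077, -0.0469, -0.0347] -0.006
[-0.077, -0.0469, 0.0013] -0.006
[-0.061, -0.0469, 0.0013] -0.006
```

>>> carry_out(steps=[[[0,0.02,0],0,1],[[0,0.015,-0.04],0,1],[[-0.05,-0.01,-0.045],0,1],[[-0.077,-0.047,-0.045],0,1],[[-0.077,-0.047,-0.02],0,1],[[-0.077,-0.047,0.001],0,1],[[-0.066,-0.047,0.001],0,1],[[-0.06,-0.047,0.001],0,1],[[-0.056,-0.047,0.001],0,1],[[-0.054,-0.047,0.001],0,1]])

```text
time: 10.58
tool_pos: [0.5504, -0.0188, 0.008]
ee_rot: [3.142, 0.004, 0.108]
wrist_force: [-7.5, -0.1, 4.3]
width: 0.0006
finger_force: 3.8
```

>>> carry_out(steps=[[[0.002,0,0],0,1],[[0.004,0,0],0,1],[[0.006,0,0],0,1],[[0.007,0,0],0,1],[[0.007,0,0],0,1]])

```text
time: 11.2
tool_pos: [0.55, -0.0188, 0.0078]
ee_rot: [-3.141, 0.019, 0.108]
wrist_force: [-21.7, -2.3, 14.9]
width: 0.0008
finger_force: 10.9
```

Run:
```python
from h import *
o=robot.get_obs();rel([])
s=snap('side'); c=cloud(s); p=c.reshape(-1,3)*1000
q=fit_tray(c)[0]; print(q)
im=s['image'][150:260,240:400]
cv2.imwrite('pics/c5.png',cv2.resize(im,None,fx=5,fy=5,interpolation=cv2.INTER_CUBIC)[:,:,::-1])
rel([(540,-30,60,.108),(540,60,110,.1),(650,247,110,.08),(667,247,13,.077),(667,247,50,.077)],pose=(556.5,-18,8,.108))
```

```text
t 11.2 at [550.  -18.8   7.8] yaw 0.108 F [-21.7  -2.3  14.9] w 0.8
[ 5.86117853e+02 -3.07103084e+01  1.05088208e-01]
t 11.25 at [550.  -18.8   7.8] yaw 0.108 F [-20.4  -2.7  15. ] w 0.2
[-0.0177, 0.0102, -0.052] 0.0
[-0.008, -0.0793, -0.102] 0.046
[0.1215, -0.2534, -0.102] 0.16
[0.1384, -0.2515, -0.005] 0.178
[0.1384, -0.2515, -0.042] 0.178
```

View pics/c5.png

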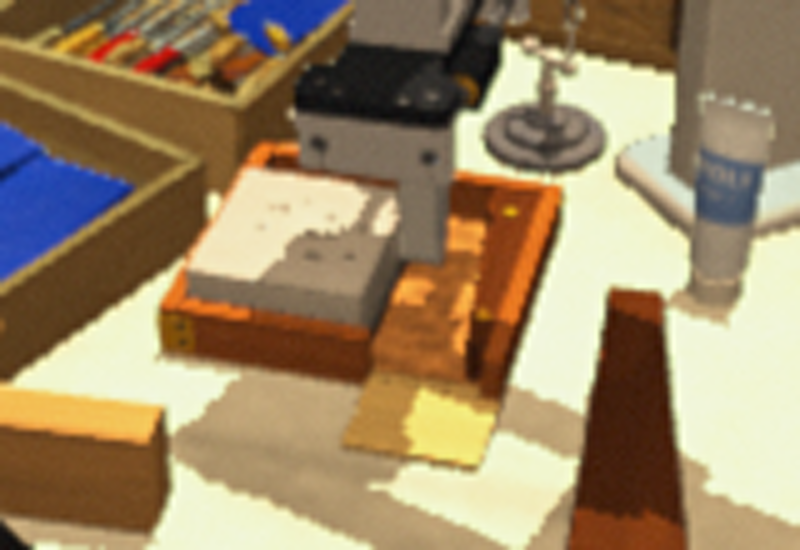

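>>> carry_out(steps=[[[-0.018,0,0],0,1],[[-0.018,0.01,-0.052],0,0],[[-0.01,-0.05,-0.09],0,-0.86],[[0.02,-0.1,-0.102],0.1,-0.86],[[0.06,-0.15,-0.102],0.18,-0.86],[[0.1,-0.2,-0.102],0.18,-0.86],[[0.138,-0.251,-0.102],0.18,-0.86],[[0.138,-0.251,-0.07],0.18,-0.86],[[0.138,-0.251,-0.06],0.18,-0.86],[[0.138,-0.251,-0.06],0.18,-0.86]])

```text
time: 12.5
tool_pos: [0.6682, 0.2457, 0.0666]
ee_rot: [3.141, 0.002, 0.075]
wrist_force: [0.5, -0.3, 0.2]
width: 0.0859
finger_force: 0.0
```

Run:
```python
from h import *
rel([(667,248,40,.077),(667,248,13,.077)])
s=snap('side'); im=s['image'][150:310,140:340]
cv2.imwrite('pics/c6.png',cv2.resize(im,None,fx=3.7,fy=3.7,interpolation=cv2.INTER_CUBIC)[:,:,::-1])
c=cloud(s)*1000
# block top + finger
o=robot.get_obs()['tool_pos']*1000
m=(abs(c[...,0]-o[0])<30)&(abs(c[...,1]-o[1])<70)&(c[...,2]>62)&(c[...,2]<150)
p=c[m]; print(len(p),np.percentile(p,[0,2,50,98],axis=0).round(0).tolist() if len(p) else '')
```

```text
t 12.5 at [668.2 245.7  66.6] yaw 0.075 F [ 0.5 -0.3  0.2] w 85.9
[-0.0011, -0.0024, 0.0266] -0.009
[-0.0011, -0.0024, 0.0536] -0.009
423 [[654.0, 191.0, 93.0], [654.0, 193.0, 96.0], [666.0, 204.0, 123.0], [679.0, 302.0, 149.0]]
```

View pics/c6.png

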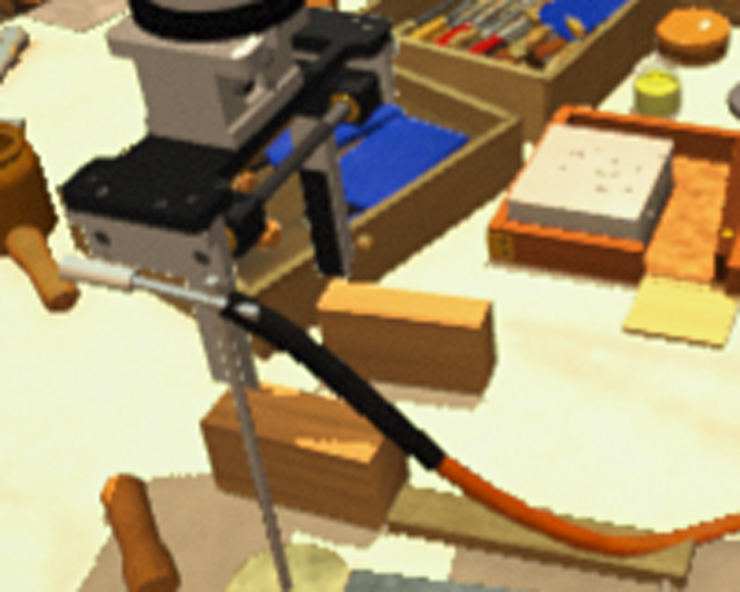

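>>> carry_out(steps=[[[-0.001,-0.0025,0.02],0,-0.86],[[-0.001,-0.0025,0.04],0,-0.86],[[-0.001,-0.0025,0.054],0,-0.86],[[-0.001,-0.0025,0.054],0,-0.86]])

```text
time: 13.05
tool_pos: [0.6661, 0.2484, 0.0106]
ee_rot: [3.141, 0.005, 0.076]
wrist_force: [-0.2, 0.7, 0.1]
width: 0.0871
finger_force: 0.0
```

Run:
```python
from h import *
rel([])
s=snap('side'); c=cloud(s)
print('narrow',rect(comp(c,(250,234),.048,.07,(215,222,280,260))))
c=c*1000
m=(c[...,0]>640)&(c[...,0]<690)&(c[...,1]>186)&(c[...,1]<215)&(c[...,2]>5)&(c[...,2]<100);p=c[m];print(len(p),np.percentile(p,[0,2,50,98],axis=0).round(0).tolist())
m=(c[...,0]>640)&(c[...,0]<690)&(c[...,1]>288)&(c[...,1]<310)&(c[...,2]>5)&(c[...,2]<130);p=c[m];print(len(p),np.percentile(p,[0,2,50,98],axis=0).round(0).tolist())
```

```text
t 13.05 at [666.1 248.4  10.6] yaw 0.076 F [-0.2  0.7  0.1] w 87.1
narrow c=(648.8,172.9) 96.8x46.9 ang=27.9 zmed=54.5 n=440
269 [[659.0, 186.0, 10.0], [660.0, 187.0, 13.0], [666.0, 205.0, 68.0], [680.0, 207.0, 98.0]]
253 [[651.0, 288.0, 5.0], [652.0, 288.0, 8.0], [663.0, 303.0, 71.0], [689.0, 306.0, 106.0]]
```

>>> carry_out(steps=[[[0,0,0],0,0.1],[[0,0,0],0,0.6],[[0,0,0],0,0.6],[[0,0,0],0,0.6],[[0,0,0],0,0.6],[[0,0,0],0,0.6]])

```text
time: 13.85
tool_pos: [0.6678, 0.249, 0.0137]
ee_rot: [3.141, -0.0, 0.076]
wrist_force: [1.1, 0.6, 0.2]
width: 0.0374
finger_force: 29.6
```

Run:
```python
from h import *
q=np.array([585.5,-29.5,.108])
rel([(*T2w(q,38,-46),110,.108),(*T2w(q,38,-46),75,.108)])
```

```text
t 13.85 at [667.8 249.   13.7] yaw 0.076 F [1.1 0.6 0.2] w 37.4
[-0.0638, 0.3162, -0.0963] -0.182
[-0.0638, 0.3162, -0.0613] -0.182
```

>>> carry_out(steps=[[[0,0,-0.04],0,0.6],[[0,0.01,-0.08],0,0.6],[[-0.01,0.05,-0.096],-0.05,0.6],[[-0.02,0.11,-0.096],-0.1,0.6],[[-0.035,0.17,-0.096],-0.18,0.6],[[-0.05,0.23,-0.096],-0.18,0.6],[[-0.064,0.285,-0.096],-0.18,0.6],[[-0.064,0.316,-0.085],-0.18,0.6],[[-0.064,0.316,-0.07],-0.18,0.6],[[-0.064,0.316,-0.061],-0.18,0.6]])

```text
time: 15.1
tool_pos: [0.627, -0.0701, 0.0726]
ee_rot: [-3.14, 0.003, 0.108]
wrist_force: [0.2, 0.4, -2.0]
width: 0.0373
finger_force: 29.6
```

Run:
```python
from h import *
rel([])
for n in('side','top'):
    s=snap(n); save(s,n+'7.png'); np.savez(f'/tmp/{n}7.npz',c=cloud(s))
im=cv2.imread('pics/side7.png')[140:250,240:390]
cv2.imwrite('pics/c7.png',cv2.resize(im,None,fx=5,fy=5,interpolation=cv2.INTER_CUBIC))
c=np.load('/tmp/side7.npz')['c']*1000
for v in range(165,225,3): print(v,[(u,c[v,u].round(0).astype(int).tolist()) for u in range(288,335,6)])
```

```text
t 15.1 at [627.  -70.1  72.6] yaw 0.108 F [ 0.2  0.4 -2. ] w 37.3
165 [(288, [660, -47, 100]), (294, [645, -52, 101]), (300, [623, -39, 113]), (306, [613, -52, 108]), (312, [597, -51, 111]), (318, [582, -55, 113]), (324, [568, -58, 114]), (330, [616, -237, 9])]
168 [(288, [731, -185, 2]), (294, [645, -49, 94]), (300, [628, -49, 97]), (306, [613, -52, 99]), (312, [598, -54, 101]), (318, [582, -54, 105]), (324, [567, -56, 107]), (330, [615, -236, -1])]
171 [(288, [677, -80, 61]), (294, [646, -50, 84]), (300, [630, -52, 87]), (306, [614, -53, 90]), (312, [597, -52, 94]), (318, [581, -53, 97]), (324, [567, -56, 98]), (330, [609, -219, -1])]
174 [(288, [678, -79, 52]), (294, [645, -48, 77]), (300, [629, -49, 80]), (306, [613, -51, 83]), (312, [598, -55, 83]), (318, [582, -54, 87]), (324, [566, -55, 90]), (330, [604, -206, -3])]
177 [(288, [677, -78, 44]), (294, [646, -51, 66]), (300, [629, -49, 71]), (306, [613, -51, 74]), (312, [598, -53, 75]), (318, [582, -55, 78]), (324, [566, -53, 83]), (330, [598, -190, -3])]
180 [(288, [678, -78, 34]), (294, [666, -91, 29]), (300, [630, -52, 60]), (
[... 1971 characters left out ...]
8, [618, 50, 29]), (294, [605, 44, 29]), (300, [592, 38, 28]), (306, [578, 33, 29]), (312, [563, 33, 33]), (318, [563, -6, 5]), (324, [549, -12, 5]), (330, [536, -18, 4])]
216 [(288, [619, 48, 19]), (294, [602, 50, 25]), (300, [588, 47, 27]), (306, [574, 43, 28]), (312, [561, 38, 28]), (318, [558, 6, 5]), (324, [545, -2, 4]), (330, [532, -8, 4])]
219 [(288, [618, 52, 13]), (294, [603, 49, 15]), (300, [587, 49, 20]), (306, [573, 46, 21]), (312, [558, 44, 24]), (318, [555, 15, 4]), (324, [540, 11, 5]), (330, [527, 6, 6])]
222 [(288, [619, 49, 1]), (294, [604, 48, 5]), (300, [589, 46, 8]), (306, [574, 45, 11]), (312, [558, 44, 15]), (318, [550, 27, 5]), (324, [537, 21, 5]), (330, [523, 17, 5])]
```

View pics/c7.png

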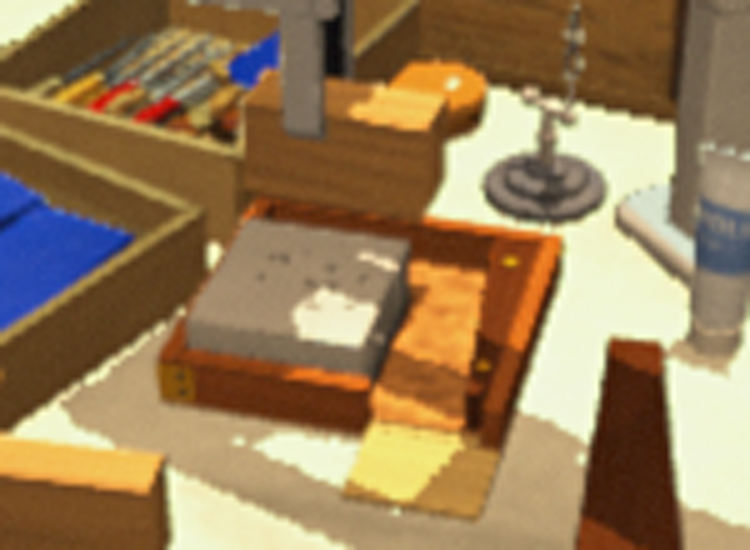

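The picture shows the filler held level at crop (245–445, 80–215), above and behind the block. I measure it relative to the wall and the block.

Run:
```python
from h import *
np.set_printoptions(precision=1,suppress=True)
for n in('side','top'):
    c=np.load(f'/tmp/{n}7.npz')['c']*1000
    q=fit_tray(c/1000,(585,-30,.107))[0]; print(n,'tray',q)
    p=c.reshape(-1,3);p=p[np.isfinite(p).all(1)]
    xy=w2T(q,p[:,0].copy(),p[:,1].copy())
    t=np.c_[xy.T,p[:,2]]
    m=(abs(t[:,1]+24)<12)&(t[:,2]>68)&(t[:,2]<108)&(abs(t[:,0])<110); f=t[m]; print('filler left face',m.sum(),np.percentile(f,[0.5,2,50,98,99.5],axis=0))
    m=(abs(t[:,1]+40)<30)&(t[:,2]>108)&(t[:,2]<121)&(abs(t[:,0])<110); f=t[m]; print('filler top',m.sum(),np.percentile(f,[1,2,50,98,99],axis=0) if m.any() else '')
    m=(abs(t[:,1]-20)<65)&(t[:,2]>40)&(t[:,2]<50)&(t[:,0]>-50)&(t[:,0]<90); f=t[m]; print('block top',m.sum(),np.percentile(f,[.5,2,50,98,99.5],axis=0))
    m=(abs(t[:,1]+48)<60)&(t[:,2]>24)&(t[:,2]<33)&(t[:,0]>60)&(t[:,0]<100); print('back wall top x',np.percentile(t[m][:,0],[2,10,50,90,98]))
    m=(t[:,1]<-60)&(t[:,1]>-90)&(t[:,2]>27)&(t[:,2]<33)&(t[:,0]>-70)&(t[:,0]<70); print('right wall top y',np.percentile(t[m][:,1],[2,10,50,90,98]))
    m=(t[:,1]<-60)&(t[:,1]>-90)&(t[:,2]>10)&(t[:,2]<24)&(t[:,0]>-40)&(t[:,0]<70); print('right wall inner y',np.percentile(t[m][:,1],[2,10,50,90,98]))
```

```text
side tray [586.2 -29.6   0.1]
filler left face 516 [[-25.4 -34.2  68.2]
 [-25.  -32.2  68.6]
 [ 18.9 -25.   87.9]
 [ 70.1 -21.4 107.5]
 [ 71.7 -17.4 107.8]]
filler top 328 [[-25.9 -67.9 108.4]
 [-25.4 -64.2 108.4]
 [ 16.8 -35.9 113.5]
 [ 69.  -12.5 120. ]
 [ 70.5 -11.8 120.5]]
block top 829 [[-16.3 -28.3  40.1]
 [-15.6 -26.   40.8]
 [ 26.2  24.8  44.6]
 [ 69.5  65.6  46.4]
 [ 71.1  66.   47. ]]
back wall top x [62.2 69.6 81.8 96.6 99.3]
right wall top y [-78.5 -77.6 -70.9 -66.3 -61.2]
right wall inner y [-72.3 -71.6 -70.  -67.9 -67.3]
top tray [584.  -32.3   0.1]
filler left face 70 [[-24.4 -34.5  68.3]
 [-24.3 -34.2  68.6]
 [ -8.9 -21.8  88.7]
 [ 22.6 -20.8 106.6]
 [ 24.3 -20.6 106.8]]
filler top 504 [[-23.9 -59.7 109.6]
 [-23.3 -58.8 110.2]
 [  0.8 -41.4 113.4]
 [ 27.9 -21.8 116.2]
 [ 28.5 -21.5 116.8]]
block top 844 [[-16.1 -23.6  41.8]
 [-14.7 -21.8  42.5]
 [ 18.8  46.   45.6]
 [ 69.6  66.6  48.6]
 [ 71.6  67.4  49. ]]Traceback (most recent call last):
  File "<stdin>", line 12, in <module>
    return _quantile_unchecked(
        a, q, axis, out, overwrite_input, method, keepdims, weights)
    return _ureduce(a,
                    func=_quantile_ureduce_func,
    ...<5 lines>...
                    overwrite_input=overwrite_input,
                    method=method)
    r = func(a, **kwargs)
    result = _quantile(arr,
                       quantiles=q,
    ...<2 lines>...
                       out=out,
                       weights=wgt)
    slices_having_nans = np.isnan(arr[-1, ...])
                                  ~~~^^^^^^^^^
IndexError: index -1 is out of bounds for axis 0 with size 0
```

>>> carry_out(steps=[[[0,0.004,0],0,0.6],[[0,0.004,0.01],0,0.6],[[0,0.004,0.02],0,0.6],[[0,0.004,0.025],0,0.6],[[0,0.004,0.03],0,0.6],[[0,0.004,0.034],0,0.6]])

```text
time: 15.95
tool_pos: [0.6285, -0.0754, 0.0404]
ee_rot: [3.141, -0.0, 0.107]
wrist_force: [0.8, -1.9, -1.3]
width: 0.037
finger_force: 29.8
```

>>> carry_out(steps=[[[0,0,0.005],0,0.6],[[0,0,0.01],0,0.6],[[0,0,0.014],0,0.6],[[0,0,0.017],0,0.6],[[0,0,0.0185],0,0.6],[[0,0,0.0185],0,0.6]])

```text
time: 16.7
tool_pos: [0.6284, -0.0753, 0.022]
ee_rot: [3.141, 0.0, 0.108]
wrist_force: [0.8, -3.9, -0.9]
width: 0.0372
finger_force: 29.8
```

>>> carry_out(steps=[[[0,0,0.002],0,0.6],[[0.001,0,0.003],0,0.6],[[0.002,0,0.003],0,0.6],[[0.003,0,0.003],0,0.6],[[0.003,0,0.003],0,0.6]])

```text
time: 17.32
tool_pos: [0.629, -0.0752, 0.0198]
ee_rot: [3.141, 0.005, 0.107]
wrist_force: [-7.1, -4.6, 6.0]
width: 0.0372
finger_force: 29.9
```

>>> carry_out(steps=[[[0.001,0,0.001],0,0.6],[[0.001,0,0.0],0,-0.1],[[0.001,0,0.0],0,-0.2],[[0.001,0,0.0],0,-0.2],[[0,0,-0.04],0,-0.2],[[-0.02,0,-0.09],0,-0.2],[[-0.06,0,-0.1],0,-0.2]])

```text
time: 18.2
tool_pos: [0.5745, -0.0811, 0.1235]
ee_rot: [3.14, -0.008, 0.109]
wrist_force: [0.2, -1.1, -0.7]
width: 0.0561
finger_force: 0.0
```

```bash
cat > chk.py <<'E'
from h import *
np.set_printoptions(precision=1,suppress=True)
def chk():
    for n in('side','top'):
        s=snap(n); save(s,n+'_last.png'); c=cloud(s)*1000
        q=fit_tray(c/1000,(585,-30,.107))[0]; print(n,'tray',q)
        p=c.reshape(-1,3);p=p[np.isfinite(p).all(1)]
        t=np.c_[w2T(q,p[:,0].copy(),p[:,1].copy()).T,p[:,2]]
        for nm,b in dict(filler=(-60,110,-75,-15,54,72),block=(-50,90,-45,85,40,50),wedge=(-80,-15,-120,200,54,72)).items():
            m=(t[:,0]>b[0])&(t[:,0]<b[1])&(t[:,1]>b[2])&(t[:,1]<b[3])&(t[:,2]>b[4])&(t[:,2]<b[5])
            if m.sum()>50: print(nm,m.sum(),rect(t[m]/1000), np.percentile(t[m],[1,99],axis=0))
E
python3 - <<'E'
from chk import *
rel([]); chk()
E
```

```text
t 18.2 at [574.5 -81.1 123.5] yaw 0.109 F [ 0.2 -1.1 -0.7] w 56.1
side tray [586.4 -30.6   0.1]
filler 407 c=(42.4,-48.7) 46.0x136.0 ang=85.5 zmed=60.4 n=407 [[-23.7 -69.3  54.3]
 [108.  -27.6  62.8]]
block 912 c=(23.5,15.8) 97.8x106.5 ang=1.2 zmed=44.7 n=912 [[-20.8 -32.   40.9]
 [ 70.5  68.1  49. ]]
top tray [585.3 -31.7   0.1]
block 861 c=(24.2,18.5) 96.0x96.5 ang=0.1 zmed=45.6 n=861 [[-16.3 -25.   42.2]
 [ 71.3  66.2  48.7]]
```

```bash
cat > wf.py <<'E'
from h import *
def fitwedge(p,g):
    """p Nx2 mm points on top face; g guess (x,y,yaw); returns pose"""
    h=cv2.convexHull(p.astype(np.float32))[:,0]
    b=np.vstack([np.linspace(h[i],h[(i+1)%len(h)],max(2,int(np.linalg.norm(h[i]-h[(i+1)%len(h)])/2)),endpoint=False) for i in range(len(h))])
    P=np.array([[-7.4,-89],[18.4,-89],[18.4,89],[-29.6,89]],np.float32).reshape(-1,1,2)
    def f(q):
        l=w2T(q,b[:,0].copy(),b[:,1].copy()).T
        return np.mean([min(abs(cv2.pointPolygonTest(P,(float(a),float(c)),True)),8)**2 for a,c in l])
    r=min((minimize(f,[g[0],g[1],g[2]+a],method='Nelder-Mead',options=dict(initial_simplex=np.array([[g[0],g[1],g[2]+a],[g[0]+6,g[1],g[2]+a],[g[0],g[1]+6,g[2]+a],[g[0],g[1],g[2]+a+.06]]))) for a in(-.05,0,.05)),key=lambda r:r.fun)
    return r.x,r.fun
E
python3 - <<'E'
from wf import *
np.set_printoptions(precision=3,suppress=True)
for n,seed,box in(('top',(298,248),(240,220,350,275)),('side',(365,235),(340,200,385,285))):
    c=cloud(snap(n)); p=comp(c,seed,.048,.07,box)*1000
    w,f=fitwedge(p[:,:2],(419,79,.18)); print(n,w,f,len(p))
q=np.array([584.5,-29.5,.108]); print('put-in centre',T2w(q,-43,72))
w=w+[1.5,0,0]
g=T2w(w,0,8); y=w[2]+1.571+.06
rel([(480,-40,130,1.0),(*g,110,y),(*g,50,y),(*g,14,y)])
E
```

```text
top [417.997  77.766   0.19 ] 0.13432344614296807 1548
side [419.262  79.169   0.188] 0.2452964415149632 1021
put-in centre [533.99   37.446]
t 18.4 at [571.8 -80.7 119.2] yaw 0.107 F [ 0.5 -0.1 -1. ] w 56.4
[-0.0869, -0.0503, -0.0108] -5.114
[-0.1336, -0.1831, 0.0092] -9.806
[-0.1336, -0.1831, 0.0692] -9.806
[-0.1336, -0.1831, 0.1052] -9.806
```

>>> carry_out(steps=[[[-0.01,-0.05,0],-1,-0.5],[[-0.03,-0.1,0],-2,-0.5],[[-0.06,-0.14,0],-3,-0.5],[[-0.09,-0.16,0],-4,-0.5],[[-0.12,-0.18,0],-5,-0.5],[[-0.134,-0.183,0.01],-6,-0.5],[[-0.134,-0.183,0.02],-7,-0.5],[[-0.134,-0.183,0.03],-8,-0.5],[[-0.134,-0.183,0.04],-9,-0.5],[[-0.134,-0.183,0.05],-9.8,-0.5]])

```text
time: 19.65
tool_pos: [0.4191, 0.0871, 0.0677]
ee_rot: [-3.14, -0.001, 1.823]
wrist_force: [0.7, -1.1, -0.4]
width: 0.0708
finger_force: 0.0
```

Run:
```python
from h import *
w=np.array([420,78.5,.189]); g=T2w(w,0,8); y=w[2]+1.571+.06
rel([(*g,50,y),(*g,14,y)])
```

```text
t 19.65 at [419.1  87.1  67.7] yaw 1.823 F [ 0.7 -1.1 -0.4] w 70.8
[-0.0006, -0.0007, 0.0177] 0.018
[-0.0006, -0.0007, 0.0537] 0.018
```

>>> carry_out(steps=[[[0,0,0.03],0,-0.5],[[0,0,0.05],0,-0.5],[[0,0,0.054],0,-0.5],[[0,0,0.054],0,0.3],[[0,0,0.054],0,0.6],[[0,0,0.054],0,0.6],[[0,0,0.054],0,0.6],[[0,0,0.04],0,0.6],[[0,0,0.0],0,0.6],[[0,0,-0.01],0,0.6]])

```text
time: 20.9
tool_pos: [0.4211, 0.0867, 0.0823]
ee_rot: [3.135, 0.001, 1.818]
wrist_force: [-0.3, 0.1, -0.3]
width: 0.0379
finger_force: 29.9
```

Run:
```python
from wf import *
np.set_printoptions(precision=3,suppress=True)
o=robot.get_obs(); T=o['tool_pos']*1000; rel([])
for n in('top','side'):
    s=snap(n);c=cloud(s)*1000; save(s,n+'8.png')
    m=(c[...,2]>100)&(c[...,2]<130)&(np.hypot(c[...,0]-T[0],c[...,1]-T[1])<115)
    p=c[m]; print(n,m.sum(),np.percentile(p,[1,50,99],axis=0))
    print(fitwedge(p[:,:2],(419,79,.19)))
```

```text
t 20.9 at [421.1  86.7  82.3] yaw 1.818 F [-0.3  0.1 -0.3] w 37.9
top 291 [[422.046  -8.642 118.218]
 [439.027  10.319 122.255]
 [454.176  27.545 125.454]]
(array([423.397,  79.484,   0.154]), np.float64(10.408284911446602))
side 1281 [[379.474  -1.344 101.407]
 [415.685 114.345 120.947]
 [449.76  168.853 127.232]]
(array([424.786,  80.217,   0.173]), np.float64(25.059310463461006))
```

Run:
```python
from wf import *
np.set_printoptions(precision=3,suppress=True)
o=robot.get_obs(); T=o['tool_pos']*1000; rel([])
s=snap('side');c=cloud(s)*1000
for lo in(116,118):
    m=(c[...,2]>lo)&(c[...,2]<126)&(np.hypot(c[...,0]-T[0],c[...,1]-T[1])<110)
    p=c[m]; print(m.sum(),np.percentile(p,[1,50,99],axis=0)); print(fitwedge(p[:,:2],(419,79,.19)))
w=np.array([421.5,78.7,.189]);print('offset in wedge frame of tool',w2T(w,T[0],T[1]), o['ee_rot'][2]-w[2])
# target tool pose: wedge at tray (-42.5,74) yaw tray
q=np.array([584.5,-29.5,.108]); 
off=w2T(w,T[0],T[1]); 
for x,y in((-43,76),): 
    wc=T2w(q,x,y); tp=T2w(np.array([*wc,.108]),*off); yaw=.108+o['ee_rot'][2]-w[2]
    rel([(*tp,75,yaw),(*tp,50,yaw),(*tp,20,yaw)]); print(tp)
```

```text
t 21.0 at [420.   86.6  80.5] yaw 1.818 F [-0.3 -1.  -1.4] w 38.0
1062 [[381.058  -3.318 117.096]
 [417.357 103.272 119.396]
 [449.649 167.316 124.769]]
(array([424.355,  79.812,   0.168]), np.float64(26.565866120082024))
991 [[381.179  -3.147 118.054]
 [417.571 102.487 119.468]
 [449.281 166.671 124.856]]
(array([424.427,  79.609,   0.166]), np.float64(26.49265234344142))
offset in wedge frame of tool [0.014 8.032] 1.6289963981619515
t 21.05 at [418.9  86.5  79.1] yaw 1.818 F [ 0.1  0.6 -1.4] w 37.7
[-0.0638, 0.1012, 0.0041] 0.464
[-0.0638, 0.1012, 0.0291] 0.464
[-0.0638, 0.1012, 0.0591] 0.464
[532.706  49.409]
```

>>> carry_out(steps=[[[-0.01,0.02,0],0.1,0.6],[[-0.03,0.05,0],0.3,0.6],[[-0.05,0.08,0],0.46,0.6],[[-0.064,0.101,0.004],0.46,0.6],[[-0.064,0.101,0.004],0.46,0.6],[[-0.064,0.101,0.004],0.46,0.6]])

```text
time: 21.8
tool_pos: [0.5309, 0.0494, 0.0736]
ee_rot: [-3.138, -0.001, 1.738]
wrist_force: [0.8, -0.2, -1.4]
width: 0.0378
finger_force: 29.9
```

Run:
```python
from wf import *
np.set_printoptions(precision=3,suppress=True)
o=robot.get_obs(); T=o['tool_pos']*1000; rel([])
for n in('side','top'):
    s=snap(n);c=cloud(s)*1000
    m=(c[...,2]>105)&(c[...,2]<122)&(np.hypot(c[...,0]-T[0],c[...,1]-T[1])<120)
    p=c[m]; print(n,m.sum(),np.percentile(p,[1,50,99],axis=0))
    q=fit_tray(c/1000,(585.5,-30,.107))[0]
    for g in((533,42,.108),):
        w,f=fitwedge(p[:,:2],g); print('wedge',w,f,'tray',q,'wedge in tray',w2T(q,*w[:2]),w2T(np.array([585.5,-30,.107]),*w[:2]))
    save(s,n+'9.png')
im=cv2.imread('pics/side9.png')[140:280,260:440]
cv2.imwrite('pics/c9.png',cv2.resize(im,None,fx=4.3,fy=4.2,interpolation=cv2.INTER_CUBIC))
```

```text
t 21.8 at [530.9  49.4  73.6] yaw 1.738 F [ 0.8 -0.2 -1.4] w 37.8
side 850 [[496.297 -36.248 105.621]
 [528.313  71.052 112.421]
 [556.593 131.721 120.16 ]]
wedge [535.191  44.271   0.127] 24.785357946976795 tray [586.77  -30.712   0.115] wedge in tray [-42.625  80.41 ] [-42.089  79.219]
top 285 [[494.351 -47.454 110.165]
 [510.008 107.398 113.807]
 [556.045 126.976 117.069]]
wedge [529.618  39.959   0.095] 19.18875427992746 tray [587.28  -32.522   0.085] wedge in tray [-51.314  77.106] [-48.091  75.527]
```

View pics/c9.png

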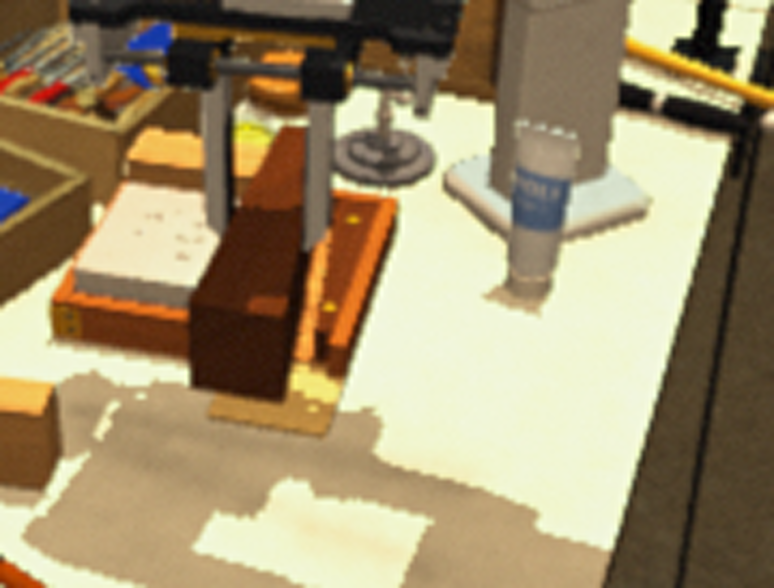

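The view shows the wedge held level over the slot with its butt face at (245,330), and the filler seated behind at (200,155).

Run:
```python
from wf import *
np.set_printoptions(precision=1,suppress=True)
s=snap('side');c=cloud(s)*1000
q=np.array([585.5,-29.5,.108])
x,y=w2T(q,c[...,0].copy(),c[...,1].copy()); z=c[...,2]
T=robot.get_obs()['tool_pos']*1000; print('tool tray',w2T(q,T[0],T[1]))
# butt face
m=(y>150)&(y<185)&(z>62)&(z<108)&(abs(x+45)<45); print('butt',m.sum())
A=np.c_[x[m],np.ones(m.sum())]; k=np.linalg.lstsq(A,y[m],rcond=None)[0]; print('butt slope (yaw)',-k[0],'y at x=-45',k@[-45,1])
for a in range(62,108,8):
    mm=m&(z>=a)&(z<a+8); print(a,np.percentile(x[mm],[0,2,98,100]))
# top face edges: for bins in y, x range of points with z 108..116
for a in range(-20,165,15):
    mm=(y>=a)&(y<a+15)&(z>108.5)&(z<116)&(x>-95)&(x<0)
    if mm.sum()>8: print('top y',a+7,np.percentile(x[mm],[2,98]),'z',np.median(z[mm]))
# cleat / front wall / block front visible
for a in range(-60,70,20):
    mm=(y>=a)&(y<a+20)&(z>25)&(z<31)&(x>-95)&(x<-40)
    if mm.sum()>5: print('cleat y',a+10,np.percentile(x[mm],[3,97]))
```

```text
tool tray [-45.1  84.5]
butt 398
butt slope (yaw) -0.019571880040681108 y at x=-45 165.34290106776783
62 [-74.  -73.7 -28.6 -28. ]
70 [-74.4 -74.  -28.3 -28.3]
78 [-74.1 -73.8 -28.6 -28.5]
86 [-74.3 -74.3 -29.5 -28.4]
94 [-74.3 -74.  -28.9 -28.1]
102 [-74.2 -74.1 -28.9 -28.8]
top y -13 [-40. -28.] z 113.5403388126179
top y 2 [-44.5 -27.5] z 113.64836056662581
top y 17 [-47.4 -28.4] z 113.40091254500241
top y 32 [-50.5 -27.8] z 113.37056577687265
top y 47 [-54.5 -27.9] z 113.58126389855644
top y 62 [-58.  -29.6] z 113.64142487759798
top y 77 [-73.1 -26.2] z 113.19989862032305
top y 92 [-74.6 -18.7] z 113.35372608312656
top y 107 [-67.6 -28.1] z 113.55957845764027
top y 122 [-69.6 -28. ] z 113.59267865641637
top y 137 [-69.4 -28.6] z 113.40995676702126
top y 152 [-72.3 -28.9] z 113.59882543979205
top y 167 [-73.5 -28.8] z 112.35523820532919
cleat y -50 [-85.5 -52.5]
cleat y -30 [-85.8 -55.2]
cleat y -10 [-85.6 -58. ]
cleat y 10 [-85.7 -60.7]
cleat y 30 [-86.  -62.9]
cleat y 50 [-86.5 -65.4]
cleat y 70 [-86.4 -67.5]
```

>>> carry_out(steps=[[[0,0,0.01],0,0.6],[[0,0,0.02],0,0.6],[[0,0,0.03],0,0.6],[[0,0,0.037],0,0.6],[[0,0,0.044],0,0.6],[[0,0,0.049],0,0.6],[[0,0,0.051],0,0.6],[[0,0,0.051],0,0.6]])

```text
time: 22.95
tool_pos: [0.5325, 0.0492, 0.0241]
ee_rot: [3.142, 0.0, 1.738]
wrist_force: [-0.4, -0.3, -1.9]
width: 0.0381
finger_force: 29.9
```

>>> carry_out(steps=[[[0,0,0.003],0,0.6],[[0,0,0.005],0,0.6],[[0,0,0.005],0,0.6]])

```text
time: 23.32
tool_pos: [0.5334, 0.0491, 0.0217]
ee_rot: [3.139, 0.001, 1.738]
wrist_force: [-2.8, -0.7, 8.0]
width: 0.0377
finger_force: 29.9
```

Run:
```python
from h import *
q=np.array([586.5,-29.5,.108])
rel([(533.4,49.1,60,1.679),(*T2w(q,-47,200),60,1.679),(*T2w(q,-47,200),2,1.679),(*T2w(q,-47,180),2,1.679),(*T2w(q,-47,125),2,1.679)],pose=(533.1,49.2,19.1,1.738))
```

```text
t 23.32 at [533.4  49.1  21.7] yaw 1.738 F [-2.8 -0.7  8. ] w 37.7
[-0.0001, 0.0003, -0.0409] 0.338
[0.1159, 0.0045, -0.0409] 0.338
[0.1159, 0.0045, 0.0171] 0.338
[0.096, 0.0033, 0.0171] 0.338
[0.0411, 0.0, 0.0171] 0.338
```

>>> carry_out(steps=[[[0,0,-0.001],0,-0.1],[[0,0,-0.002],0,-0.2],[[0,0,-0.002],0,-0.2],[[0,0,-0.04],0,-0.2],[[0.04,0.002,-0.055],0.34,0],[[0.09,0.004,-0.05],0.34,1],[[0.116,0.0045,-0.04],0.34,1],[[0.116,0.0045,-0.01],0.34,1],[[0.116,0.0045,0.017],0.34,1],[[0.116,0.0045,0.017],0.34,1]])

```text
time: 24.58
tool_pos: [0.5151, 0.1639, -0.0007]
ee_rot: [-3.135, 0.001, 1.679]
wrist_force: [0.1, 0.7, 0.9]
width: 0.0012
finger_force: 0.0
```

```bash
cat > m.py <<'E'
from wf import *
np.set_printoptions(precision=1,suppress=True)
def meas():
    rel([])
    s=snap('side');c=cloud(s)*1000
    q=np.array([583.7,-29.5,.108])  # side-camera frame so that the cleat reads right
    x,y=w2T(q,c[...,0].copy(),c[...,1].copy()); z=c[...,2]
    m=(y>60)&(y<190)&(z>15)&(z<52)&(x>-80)&(x<-25)
    yy=y[m]; b=np.percentile(yy,[90,97]); print('butt y',b)
    for a in range(-30,165,25):
        mm=(y>=a)&(y<a+25)&(z>56)&(z<66)&(x>-90)&(x<-10)
        if mm.sum()>8: print('wedge top y',a+12,np.percentile(x[mm],[2,98]),'z',np.median(z[mm]))
    mm=(y>0)&(y<180)&(z>56)&(z<66)&(x>-90)&(x<-10)
    w,f=fitwedge(c[mm][:,:2],(*T2w(q,-42,50),.108)); print('wedge tray',w2T(q,*w[:2]),'yaw rel',round(w[2]-q[2],3),f)
    mm=(abs(y-20)<40)&(z>41)&(z<50)&(x>-40)&(x<90); print('block x',np.percentile(x[mm],[1,99]))
    mm=(x>0)&(x<60)&(z>41)&(z<50)&(abs(y-20)<60); print('block y',np.percentile(y[mm],[1,99]))
    mm=(abs(y+48)<30)&(z>56)&(z<66)&(x>-60)&(x<75); print('filler x,y',np.percentile(x[mm],[1,99]),np.percentile(y[mm],[1,99]),np.median(z[mm]))
E
python3 -c "
from m import *
meas()"
```

```text
t 24.57 at [515.1 163.9  -0.7] yaw 1.679 F [0.1 0.7 0.9] w 1.2
butt y [165.2 166. ]
wedge top y 7 [-52.4 -47.1] z 60.46430399771586
wedge top y 107 [-64.1 -51. ] z 59.98025123937423
wedge top y 132 [-68.3 -49.7] z 60.69303937053597
wedge top y 157 [-69.8 -50.7] z 60.275442285156835
wedge tray [-39.8  74.7] yaw rel 0.027 24.21417543642542
block x [56.  73.3]
block y [-8.2  5.2]Traceback (most recent call last):
  File "<string>", line 3, in <module>
    meas()
    ~~~~^^
  File "m.py", line 17, in meas
    mm=(abs(y+48)<30)&(z>56)&(z<66)&(x>-60)&(x<75); print('filler x,y',np.percentile(x[mm],[1,99]),np.percentile(y[mm],[1,99]),np.median(z[mm]))
                                                                       ~~~~~~~~~~~~~^^^^^^^^^^^^^^
    return _quantile_unchecked(
        a, q, axis, out, overwrite_input, method, keepdims, weights)
    return _ureduce(a,
                    func=_quantile_ureduce_func,
    ...<5 lines>...
                    overwrite_input=overwrite_input,
                    method=method)
    r = func(a, **kwargs)
    result = _quantile(arr,
                       quantiles=q,
    ...<2 lines>...
                       out=out,
                       weights=wgt)
    slices_having_nans = np.isnan(arr[-1, ...])
                                  ~~~^^^^^^^^^
IndexError: index -1 is out of bounds for axis 0 with size 0
```

>>> carry_out(steps=[[[-0.02,0,0],0,1],[[-0.026,0,0],0,1],[[-0.031,0,0],0,1],[[-0.036,0,0],0,1],[[-0.041,0,0],0,1],[[-0.046,0,0],0,1],[[-0.051,0,0],0,1],[[-0.056,0,0],0,1],[[-0.06,0,0],0,1],[[-0.064,0,0],0,1]])

```text
time: 25.88
tool_pos: [0.5245, 0.1004, 0.002]
ee_rot: [-3.142, 0.0, 1.678]
wrist_force: [0.3, 1.1, 0.2]
width: 0.0002
finger_force: 0.3
```

>>> carry_out(steps=[[[-0.002,0,0],0,1],[[-0.004,0,0],0,1],[[-0.006,0,0],0,1],[[-0.008,0,0],0,1],[[-0.01,0,0],0,1],[[-0.012,0,0],0,1]])

```text
time: 26.62
tool_pos: [0.526, 0.0887, 0.0021]
ee_rot: [3.141, -0.0, 1.678]
wrist_force: [1.1, 1.3, -0.2]
width: 0.0006
finger_force: 0.5
```

>>> carry_out(steps=[[[-0.002,0,0],0,1],[[-0.004,0,0],0,1],[[-0.006,0,0],0,1],[[-0.007,0,0],0,1]])

```text
time: 27.12
tool_pos: [0.5261, 0.0883, 0.0023]
ee_rot: [3.141, -0.012, 1.679]
wrist_force: [-1.5, 16.0, 0.4]
width: 0.0009
finger_force: 8.6
```

>>> carry_out(steps=[[[-0.002,0,0],0,1],[[-0.003,0,0],0,1],[[-0.003,0,0],0,1],[[0.01,0,0],0,1],[[0.04,0,0],0,1],[[0.06,0,-0.05],0,1],[[0.08,-0.05,-0.1],0,1],[[0.08,-0.11,-0.12],0,1],[[0.08,-0.17,-0.12],0,1],[[0.08,-0.2,-0.12],0,1]])

```text
time: 28.38
tool_pos: [0.3174, 0.139, 0.1227]
ee_rot: [3.14, 0.001, 1.678]
wrist_force: [-0.1, 0.9, 0.5]
width: 0.0006
finger_force: 0.0
```

```bash
python3 -c "
from m import *
meas()
s=snap('side');c=cloud(s);print('narrow',rect(comp(c,(250,234),.048,.07,(215,222,280,260))))
from chk import chk; chk()"
```

```text
t 28.38 at [317.4 139.  122.7] yaw 1.678 F [-0.1  0.9  0.5] w 0.6
butt y [114.9 115.5]
wedge top y -18 [-54.  -17.2] z 60.85509056784953
wedge top y 7 [-57.2 -23.1] z 60.52786260235905
wedge top y 32 [-61.3 -24.7] z 60.64978937051258
wedge top y 57 [-63.5 -24.5] z 60.95467680553895
wedge top y 82 [-66.7 -24.2] z 60.788650157361495
wedge top y 107 [-69.7 -24.4] z 60.48858863981058
wedge tray [-41.2  26.2] yaw rel 0.008 4.763867067676484
block x [-13.6  72.5]
block y [-32.7  65.7]
filler x,y [-51.2  73.1] [-67.3 -21.4] 60.62642209563606
narrow c=(650.5,169.3) 96.4x28.4 ang=10.8 zmed=54.4 n=458
side tray [586.9 -30.7   0.1]
filler 513 c=(26.6,-47.3) 50.6x169.9 ang=83.4 zmed=60.4 n=513 [[-53.7 -69.9  54.5]
 [105.6 -16.9  62.8]]
block 914 c=(26.3,17.6) 91.4x102.6 ang=0.2 zmed=44.7 n=914 [[-16.7 -31.4  40.6]
 [ 70.   67.7  49.2]]
wedge 758 c=(-43.4,24.7) 47.5x188.0 ang=3.8 zmed=60.6 n=758 [[-71.  -59.   54.9]
 [-17.6 116.5  62.7]]
top tray [585.8 -32.3   0.1]
filler 1241 c=(24.9,-47.5) 49.7x169.3 ang=82.4 zmed=61.6 n=1241 [[-53.7 -68.7  56.9]
 [101.2 -16.7  65.1]]
block 1871 c=(24.1,19.1) 95.6x96.6 ang=0.6 zmed=45.5 n=1871 [[-16.6 -28.6  41.7]
 [ 70.4  66.5  48.8]]
wedge 1633 c=(-40.7,25.1) 46.6x185.8 ang=6.6 zmed=61.6 n=1633 [[-70.8 -61.   57.7]
 [-16.7 114.4  65.1]]
```

```bash
python3 -c "
from bench import robot
print(robot.close_job())"
```

```text
the job is handed in; nothing more can be done
None
```

The job is handed in at about 28 s of the 67 s allowed: the block is home against the back and left walls, the fitting filler stands in the right-hand gap, and the wedge is jammed in the front slot at about tray (-41, 26) mm against a tight place of (-41.4, 27); the hand-in call gave no verdict, so this rests on my last camera measurements, which also showed the narrow filler unmoved but did not re-measure the stand, jar or tube.

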